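# Change over the syringes of a four-channel pump

### The job

Change over the syringe pump. Draw the pusher right back to its rear stop, lay the spent syringes from the pump in the steel tray, pull every filled syringe up out of the rack and lay each in its own channel of the pump, nozzle away from the pusher and flange just behind the rear saddle bar; then slide the pusher forward until every flange is home against that bar and the pusher rests against every plunger, and press the green start button fully in. Leave the other things on the bench alone.

Things in the scene. Friction and masses are not known exactly. Their poses are not given: they have to be found in the camera images.
- pump: Four-channel syringe pump, fixed: white base, top 35 mm over the bench, x -175 to 125, y -132 to 132 mm. Origin on the bench under the flange stop, midway across the channels; +x along the channels, away from the pusher (nozzles point there), z up. Channels at y -99, -33, 33, 99. Grey panel at y -208 to -132, 50 high; grey drive housing x -175 to -120, 75 high; guide rods below the plungers.
- pump_axis (a point): 65 mm over the pump's origin, at the height of the syringe axes; axes as the pump's. Here x = 0 is the flange stop: rear face of the rear saddle bar (x 0 to 12 mm); front bar at x 86 to 98. Each bar has a 90 degree V notch per channel, tops level with the axis; barrels lie in both bars' notches, flange behind x = 0. Between the bars there is room for fingers down to the base top, 30 mm below.
- pusher (a joint): Pusher position along the pump's +x, m: 0 = drawn right back at its rear stop, 0.080 = front end. Stays where left; 3 to 5 N moves it. A blue bar across all channels, 18 mm thick, 42 to 84 mm over the bench; front face at pump x = -90 mm + joint. About 0.034 when against drawn-out plungers of syringes whose flanges are on the stop; it starts far forward, just behind the spent plungers.
- pusher_face (a point): Middle of the pusher's front face (which meets the plungers), 65 mm over the bench; axes as the pump's.
- pusher_grip (a point): Grip point of the black upright tab on top of the middle of the pusher: 14 mm thick along pump x, 44 mm along y, from 82 to 122 mm over the bench; this point is 110 mm over the bench.
- start (a joint): Travel of the green start button, m: 0 = out, 0.006 = fully in (about 5 N; springs back).
- start_top (a point): Top of the green start button, 28 mm diameter, pressed straight down; it stands on the pump's control panel.
- rack: Blue syringe rack, loose, 1.2 kg: foot plate 84 x 252 x 6 mm, block 40 x 240 mm, 50 mm high. Origin under its centre, z up. Four square wells 28 mm wide, open at the top, floors 6 mm over the bench, in a row along its y at -99, -33, 33 and 99 mm.
- tray: Open steel waste tray, loose, 0.7 kg, 150 mm (x) x 220 mm (y), 30 mm high, walls and floor 4 mm. Origin under its centre.
- fresh1: Filled syringe, plunger drawn out, 173 mm long, about 55 g, standing nozzle down in a rack well (absent in some starts). Origin at the nozzle tip, z to the plunger end. Along z: blue cap 10 mm dia. to 13, amber barrel 24 dia. 13 to 117, flange 30 (its x) x 22 mm at 117 to 120, white rod 9 dia., thumb plate 24 dia. at 170 to 173. Balances about 75 mm from the tip.
- fresh2: Filled syringe, plunger drawn out, 173 mm long, about 55 g, standing nozzle down in a rack well (absent in some starts). Origin at the nozzle tip, z to the plunger end. Along z: blue cap 10 mm dia. to 13, amber barrel 24 dia. 13 to 117, flange 30 (its x) x 22 mm at 117 to 120, white rod 9 dia., thumb plate 24 dia. at 170 to 173. Balances about 75 mm from the tip.
- fresh3: Filled syringe, plunger drawn out, 173 mm long, about 55 g, standing nozzle down in a rack well (absent in some starts). Origin at the nozzle tip, z to the plunger end. Along z: blue cap 10 mm dia. to 13, amber barrel 24 dia. 13 to 117, flange 30 (its x) x 22 mm at 117 to 120, white rod 9 dia., thumb plate 24 dia. at 170 to 173. Balances about 75 mm from the tip.
- fresh4: Filled syringe, plunger drawn out, 173 mm long, about 55 g, standing nozzle down in a rack well (absent in some starts). Origin at the nozzle tip, z to the plunger end. Along z: blue cap 10 mm dia. to 13, amber barrel 24 dia. 13 to 117, flange 30 (its x) x 22 mm at 117 to 120, white rod 9 dia., thumb plate 24 dia. at 170 to 173. Balances about 75 mm from the tip.
- spent1: Spent syringe, plunger pushed in, 133 mm long, about 30 g, lying in a pump channel (absent in some starts). Origin on its axis at the flange's front face; x along it to the nozzle: clear barrel 24 mm dia. from 0 to 104, red cap tip at 117; flange 22 (y) x 30 mm (z) at -3 to 0, grey thumb plate 24 dia. ending at -16. Balances at about x = 45 mm.
- spent2: Spent syringe, plunger pushed in, 133 mm long, about 30 g, lying in a pump channel (absent in some starts). Origin on its axis at the flange's front face; x along it to the nozzle: clear barrel 24 mm dia. from 0 to 104, red cap tip at 117; flange 22 (y) x 30 mm (z) at -3 to 0, grey thumb plate 24 dia. ending at -16. Balances at about x = 45 mm.
- spent3: Spent syringe, plunger pushed in, 133 mm long, about 30 g, lying in a pump channel (absent in some starts). Origin on its axis at the flange's front face; x along it to the nozzle: clear barrel 24 mm dia. from 0 to 104, red cap tip at 117; flange 22 (y) x 30 mm (z) at -3 to 0, grey thumb plate 24 dia. ending at -16. Balances at about x = 45 mm.
- spent4: Spent syringe, plunger pushed in, 133 mm long, about 30 g, lying in a pump channel (absent in some starts). Origin on its axis at the flange's front face; x along it to the nozzle: clear barrel 24 mm dia. from 0 to 104, red cap tip at 117; flange 22 (y) x 30 mm (z) at -3 to 0, grey thumb plate 24 dia. ending at -16. Balances at about x = 45 mm.
- sanitiser: White hand-sanitiser bottle with green label and cap, 60 mm diameter, 150 tall. Leave it alone. Origin under its centre.
- tape: Roll of white label tape lying flat, 90 mm diameter, 30 high. Leave it alone. Origin under its centre.
- swabs: Brown carton of swabs, 75 x 110 x 60 mm. Leave it alone. Origin under its centre.
- vial: Small clear glass vial, 28 mm diameter, 47 tall, standing between pump and tray. Leave it alone. Origin under its centre.
- beaker: Clear beaker, 68 mm diameter, 85 tall. Leave it alone. Origin under its centre.
- scanner: Hand-held barcode scanner lying down, about 165 x 45 x 40 mm, black and grey. Leave it alone. Origin under its centre.
Mind the look-alikes: they are no part of the job. What is shaped like the spent4 but purple is not meant.

How it is judged:
On the way, in this order (a step that is already met when the one before it is completed fails the run):
1. the pusher is drawn right back to its rear stop (within 4 mm) (value of joint pusher below 0.004 m), for 0.2 s.
2. every filled syringe lies in a channel of the pump, nozzle away from the pusher, flange at most 20 mm behind the stop, and the pusher has not yet come up (angle between the z axis of each of fresh1, fresh2, fresh3, fresh4 and the x axis of pump, either way round below 0.06 rad and x of fresh1 in the frame of pump_axis between 0.097 and 0.12 m and z of fresh1 in the frame of pump_axis between -0.006 and 0.006 m and (y of fresh1 in the frame of pump_axis between -0.106 and -0.092 m or y of fresh1 in the frame of pump_axis between -0.04 and -0.026 m or y of fresh1 in the frame of pump_axis between 0.026 and 0.04 m or y of fresh1 in the frame of pump_axis between 0.092 and 0.106 m) and x of fresh2 in the frame of pump_axis between 0.097 and 0.12 m and z of fresh2 in the frame of pump_axis between -0.006 and 0.006 m and (y of fresh2 in the frame of pump_axis between -0.106 and -0.092 m or y of fresh2 in the frame of pump_axis between -0.04 and -0.026 m or y of fresh2 in the frame of pump_axis between 0.026 and 0.04 m or y of fresh2 in the frame of pump_axis between 0.092 and 0.106 m) and x of fresh3 in the frame of pump_axis between 0.097 and 0.12 m and z of fresh3 in the frame of pump_axis between -0.006 and 0.006 m and (y of fresh3 in the frame of pump_axis between -0.106 and -0.092 m or y of fresh3 in the frame of pump_axis between -0.04 and -0.026 m or y of fresh3 in the frame of pump_axis between 0.026 and 0.04 m or y of fresh3 in the frame of pump_axis between 0.092 and 0.106 m) and x of fresh4 in the frame of pump_axis between 0.097 and 0.12 m and z of fresh4 in the frame of pump_axis between -0.006 and 0.006 m and (y of fresh4 in the frame of pump_axis between -0.106 and -0.092 m or y of fresh4 in the frame of pump_axis between -0.04 and -0.026 m or y of fresh4 in the frame of pump_axis between 0.026 and 0.04 m or y of fresh4 in the frame of pump_axis between 0.092 and 0.106 m) and value of joint pusher below 0.027 m), for 0.3 s.
3. the pusher rests against every plunger (within 3 to 4 mm) and the flanges are home (within 4.5 mm of the stop) (angle between the z axis of each of fresh1, fresh2, fresh3, fresh4 and the x axis of pump, either way round below 0.06 rad and x of fresh1 in the frame of pump_axis between 0.1125 and 0.12 m and z of fresh1 in the frame of pump_axis between -0.006 and 0.006 m and (y of fresh1 in the frame of pump_axis between -0.106 and -0.092 m or y of fresh1 in the frame of pump_axis between -0.04 and -0.026 m or y of fresh1 in the frame of pump_axis between 0.026 and 0.04 m or y of fresh1 in the frame of pump_axis between 0.092 and 0.106 m) and x of fresh1 in the frame of pusher_face between 0.169 and 0.176 m and x of fresh2 in the frame of pump_axis between 0.1125 and 0.12 m and z of fresh2 in the frame of pump_axis between -0.006 and 0.006 m and (y of fresh2 in the frame of pump_axis between -0.106 and -0.092 m or y of fresh2 in the frame of pump_axis between -0.04 and -0.026 m or y of fresh2 in the frame of pump_axis between 0.026 and 0.04 m or y of fresh2 in the frame of pump_axis between 0.092 and 0.106 m) and x of fresh2 in the frame of pusher_face between 0.169 and 0.176 m and x of fresh3 in the frame of pump_axis between 0.1125 and 0.12 m and z of fresh3 in the frame of pump_axis between -0.006 and 0.006 m and (y of fresh3 in the frame of pump_axis between -0.106 and -0.092 m or y of fresh3 in the frame of pump_axis between -0.04 and -0.026 m or y of fresh3 in the frame of pump_axis between 0.026 and 0.04 m or y of fresh3 in the frame of pump_axis between 0.092 and 0.106 m) and x of fresh3 in the frame of pusher_face between 0.169 and 0.176 m and x of fresh4 in the frame of pump_axis between 0.1125 and 0.12 m and z of fresh4 in the frame of pump_axis between -0.006 and 0.006 m and (y of fresh4 in the frame of pump_axis between -0.106 and -0.092 m or y of fresh4 in the frame of pump_axis between -0.04 and -0.026 m or y of fresh4 in the frame of pump_axis between 0.026 and 0.04 m or y of fresh4 in the frame of pump_axis between 0.092 and 0.106 m) and x of fresh4 in the frame of pusher_face between 0.169 and 0.176 m), for 0.3 s.
4. the start button is pressed in (at least 4.5 mm of 6) (all of step 3 and value of joint start above 0.0045 m), for 0.05 s.
At the end, for the whole second after the job is handed in: Every filled syringe lies in a channel (nozzle within 7 mm sideways, 6 mm in height, axis within 3.4 degrees), flange within 4.5 mm of the stop, pusher within 3 to 4 mm of every plunger; every spent syringe lies flat (10 degrees) in the tray; button out again, all at rest (all of step 3 and x of spent1 in the frame of tray between -0.072 and 0.072 m and y of spent1 in the frame of tray between -0.107 and 0.107 m and z of spent1 in the frame of tray between 0 and 0.032 m and angle between spent1's own x axis and vertical between 1.4 and 1.74 rad and x of spent2 in the frame of tray between -0.072 and 0.072 m and y of spent2 in the frame of tray between -0.107 and 0.107 m and z of spent2 in the frame of tray between 0 and 0.032 m and angle between spent2's own x axis and vertical between 1.4 and 1.74 rad and x of spent3 in the frame of tray between -0.072 and 0.072 m and y of spent3 in the frame of tray between -0.107 and 0.107 m and z of spent3 in the frame of tray between 0 and 0.032 m and angle between spent3's own x axis and vertical between 1.4 and 1.74 rad and x of spent4 in the frame of tray between -0.072 and 0.072 m and y of spent4 in the frame of tray between -0.107 and 0.107 m and z of spent4 in the frame of tray between 0 and 0.032 m and angle between spent4's own x axis and vertical between 1.4 and 1.74 rad and linear speed of each of fresh1, fresh2, fresh3, fresh4, spent1, spent2, spent3, spent4 below 0.02 m/s and value of joint start below 0.002 m); the robot touches nothing.
It fails at once if a bystander (sanitiser, tape, swabs, vial, beaker, scanner) is pushed more than 5 cm (distance of any of sanitiser, tape, swabs, vial, beaker, scanner from where it was at the start of the episode above 0.05 m).
It fails at once if the sanitiser, swabs, vial or beaker is knocked over (angle between any of sanitiser, swabs, vial, beaker's own z axis and vertical above 0.6 rad).
It fails at once if the syringe rack is tipped over (angle between rack's own z axis and vertical above 0.6 rad).
Of fresh1, fresh2, fresh3, fresh4 only 3 to 4 are there at a start; the rules pass over those that are not, and their reading is None.
Of spent1, spent2, spent3, spent4 only 1 to 2 are there at a start; the rules pass over those that are not, and their reading is None.
At some moment in a run one of rack, tray may be knocked a few centimetres aside while the robot is not near it.
Once in a run the grip may slacken for a moment while it holds something.
It also fails if it takes over 210 s, if anything falls off the work surface, if the arm or the gripper's body presses on something with over 40 N, if the wrist force passes 120 N, or if a joint passes its speed limit or range.

### The arm

A 6-joint arm with a two-finger parallel gripper is mounted at the origin on the work surface. World frame = base frame: x ahead of the robot, y to its left, z up, the work surface at z = 0. Lengths are in m, angles in rad, forces in N, time in s.
With the tool pointing down it reaches from about 0.35 to 0.85 m from the base axis. Payload 8.1 kg.
Tool frame: the origin (TCP) lies between the finger pads; the fingertips stand 25 mm ahead of it and the grasp point (between the pads) lies 6 mm ahead of it; z points along the fingers, y is the line along which they close (so a half turn about z gives the same grasp; the last joint's range is limited). The gripper opens to 85 mm and grips with 20 to 120 N. Pads are 22 mm wide; open, the fingers measure 114 mm over their backs; the gripper's body (76 mm by 85 mm) begins 54 mm behind the grasp point. The pads swing forward as they close: fully open they stand 13 mm farther back than shut.
Start: joints at [-1.344, 0.13, 1.488, -0, 1.523, -0.085], TCP at [0.184, -0.571, 0.256] pointing down, gripper open.
Joint ranges: [-2.96, 2.96], [-0.89, 2.26], [0.02, 2.5], [-1.34, 4.48], [0, 2.73], [-2.66, 2.66]. Speed limits (rad/s): [2.39, 2.39, 2.79, 3.14, 3.14, 3.14].

### API

Orientations are given as a unit quaternion [w, x, y, z].
In Python, from plant import * gives the robot as it stands.
- The arm moves only by the tool servo_tool, never from a script. Its arguments are lists of equal length, an entry for each row: "translation": the shift along the tool's x, y, z in units of 30 mm (1.0 is 30 mm), a list of three; "dr": the turn, a rotation vector about the tool's x, y, z in units of 8 degrees (1.0 is 8 degrees), a list of three; "fingers": the opening, from 0 (shut) to 1 (fully open). A call has 1 to 20 rows; each row shifts and turns the commanded pose from where the row before left it, along the tool's axes as they then stand; what a row does not reach is not made up. A row lasts 1/8 s, in which the tool goes at most 62.5 mm and 10.7 degrees, less where a joint would pass 70% of its speed; a pose out of reach is approached as far as the arm can. A call with a number of a shift or a turn outside -1 to 1 is refused whole. A call with a gripper value outside its range is refused whole. The fingers move at their own pace and stop on an object; "force" is the grip in N (left out, the last holds). Time passes only in rows, so rows that do not move let the fingers close. It gives the time, the measured TCP pose, the force, the opening and the grip force at its end, in the units of the state.
- get_state(): the state, without advancing time (a new reading comes with each control period).
- get_image(name): name is "side" or "top"; returns a dict with "image" (384x512x3 uint8, red, green, blue), "range_z" (384x512 float32, m along the optical axis (not along the pixel's ray), 0 where there is no reading), "fx", "fy", "cx", "cy" (pixels), "R" (3x3) and "t" (3): a world point X has camera coordinates R X + t. Camera axes: x right, y down, z forward; pixel columns grow to the right and rows downward; lengths in m; the calibration is good to about 2 mm. A picture is of the moment at which its call begins.
- close_job(): hands the job in; it is judged then, once.
The state is a dict: "clock": time; "joints": joint angles; "joint_vel": joint speeds; "joint_efforts": joint torques, N m; "ee_pos": TCP position; "tool_rot": TCP orientation; "contact_force": force on the tool from outside, world axes, zero at the start; "moment": the same for the moment, N m; "gripper_width": finger opening in m; "grip_force": force on a finger pad.
Only numpy, scipy, OpenCV 4.12 (cv2) and the standard library are available. Lean on these libraries where they do the work, as an engineer would, in place of code of your own. Each camera call takes 0.05 s, during which the arm holds its last target. There are 200 camera calls.

## Working session

There is one attempt and no reset: what is moved stays moved. The work goes in short steps, Python scripts to look and compute and a tool call to move; the robot and the scene stay as the last step left them, time stands still between calls to the robot, and variables do not carry over. Pictures are saved under pics/ and viewed, at most 14 in all, crops included, and the job is handed in when it is done.

Besides the shell and the picture viewer there is one more tool, called as name(argument=value, ...) on one line, values as JSON. servo_tool: Moves the arm, as the interface text tells. Its arguments: {"type":"object","properties":{"translation":{"type":"array","items":{"type":"array","items":{"type":"number","minimum":-1,"maximum":1}}},"dr":{"type":"array","items":{"type":"array","items":{"type":"number","minimum":-1,"maximum":1}}},"fingers":{"type":"array","items":{"type":"number"}},"force":{"type":"number"}},"required":["translation","dr","fingers"]}

```bash
ls; mkdir -p pics; python3 - <<'E'
from plant import *
import cv2,numpy as np,pickle
d={}
for n in("top","side"):
    g=get_image(n); d[n]=g
    cv2.imwrite(f"pics/{n}0.png",cv2.resize(g["image"][:,:,::-1],(800,600),interpolation=cv2.INTER_CUBIC))
    print(n,g["fx"],g["cx"],g["cy"],np.round(g["R"],3).tolist(),np.round(g["t"],3))
pickle.dump(d,open("i0.pkl","wb"))
s=get_state();print(s)
E
```

```text
pics
top 470.82403493883317 257.83283565772706 194.2853977325614 [[-0.06, -0.998, -0.006], [-0.976, 0.06, -0.21], [0.21, -0.006, -0.978]] [0.071 0.485 1.443]
side 481.62540695492305 264.20553911576667 189.40028368680746 [[0.994, -0.108, 0.003], [-0.076, -0.72, -0.69], [0.077, 0.686, -0.724]] [-0.487  0.127  1.643]
{'clock': 0.1, 'joints': array([-1.34441743e+00,  1.31120957e-01,  1.48920514e+00, -2.97992078e-05,
        1.52298602e+00, -8.54430821e-02]), 'joint_vel': array([ 1.24147487e-03,  1.60409096e-05, -2.51568082e-03, -6.99121882e-04,
        6.65415128e-04, -6.13267919e-04]), 'joint_efforts': array([ 3.39797143e-04, -5.70953715e+01, -5.01943016e+01, -2.82698020e-04,
        8.17243854e-03,  1.12189247e-05]), 'ee_pos': array([ 0.18395817, -0.57061493,  0.2553091 ]), 'tool_rot': array([-8.56550470e-04,  9.87870005e-01,  1.55280761e-01, -7.53784133e-05]), 'contact_force': array([-0.72527151,  0.82837795, -0.22792966]), 'moment': array([-0.00122356,  0.01589718,  0.03765799]), 'grip_force': 0.0, 'gripper_width': 0.08522045660249424}
```

View pics/top0.png

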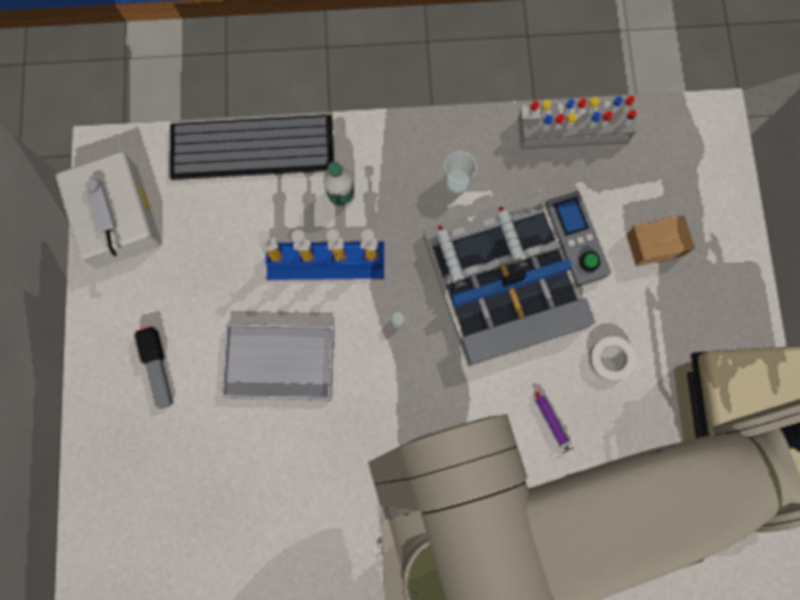

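View pics/side0.png

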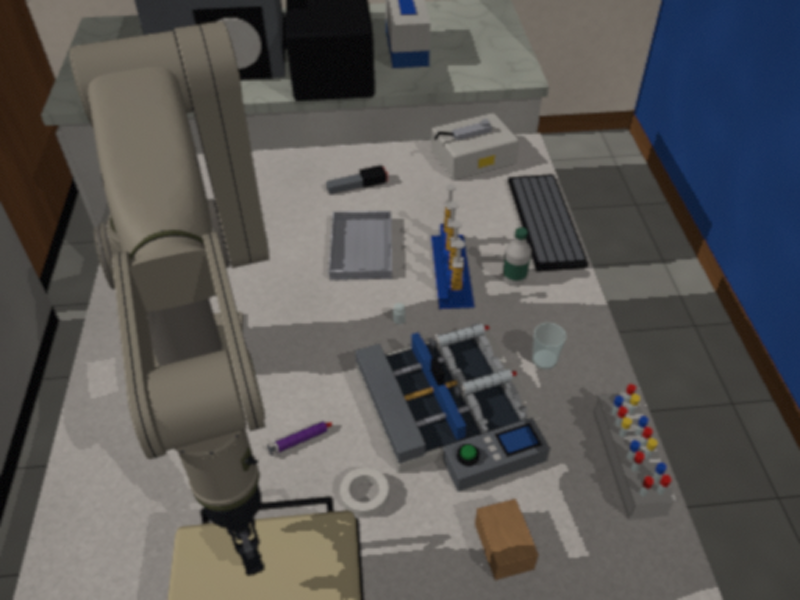

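Top view (800x600 px): rack with 4 filled syringes at about (325,260), tray (280,360), pump (515,275) with spent syringes in two channels (450,255) and (510,235), and pusher far forward (510,280). A loose purple look-alike at (550,420) is not part of the job. Next I measure from the depth data.

```bash
cat > h.py <<'E'
from plant import *
import numpy as np,cv2,pickle
from scipy.spatial.transform import Rotation as Rn
np.set_printoptions(precision=4,suppress=True)
def cloud(g):
    v,u=np.mgrid[:384,:512]; z=g["range_z"]
    P=np.stack([(u-g["cx"])/g["fx"]*z,(v-g["cy"])/g["fy"]*z,z],-1)
    W=(P-g["t"])@g["R"]; W[z<=0]=np.nan
    return W,cv2.cvtColor(g["image"],cv2.COLOR_RGB2HSV).astype(int)
def rect(p):  # xy points -> centre, size, yaw of long side (deg)
    (c,s,a)=cv2.minAreaRect((p*1000).astype(np.float32))
    if s[0]<s[1]: s=(s[1],s[0]); a+=90
    return np.round(c,1),np.round(s,1),round((a+90)%180-90,2)
def big(m):
    n,l,st,_=cv2.connectedComponentsWithStats(m.astype(np.uint8)); o=np.argsort(-st[1:,4])+1
    return [(l==i) for i in o if st[i,4]>8]
def pose():
    s=get_state(); q=s["tool_rot"]; return s,np.array(s["ee_pos"]),Rn.from_quat([q[1],q[2],q[3],q[0]])
E
python3 - <<'E'
from h import *
d=pickle.load(open("i0.pkl","rb"))
for n in("top","side"):
    W,H=cloud(d[n]); x,y,z=W[...,0],W[...,1],W[...,2]; h,s,v=H[...,0],H[...,1],H[...,2]
    print(n,"bench z",np.nanmedian(z[(x>.3)&(x<.8)&(abs(z)<.02)]))
    blue=(h>105)&(h<125)&(s>130)&(v>40)&(x>.2)&(x<.9)&(abs(y)<.6)
    for m in big(blue)[:4]: print("blue",m.sum(),np.nanmedian(z[m]),rect(W[m][:,:2]))
    gr=(s<60)&(x>.2)&(x<.8)&(y<.05)&(y>-.6)
    for lo,hi in((.068,.08),(.045,.055)):
        for m in big(gr&(z>lo)&(z<hi))[:4]: print("grey",lo,m.sum(),rect(W[m][:,:2]),np.nanmedian(z[m]))
    gn=(h>50)&(h<85)&(s>120)&(x>.2)&(x<.9)&(abs(y)<.6)
    for m in big(gn)[:3]: print("green",m.sum(),np.nanmean(W[m],0))
    pt=(z>.02)&(z<.034)&(s<70)&(y>.1)&(y<.5)&(x>.2)&(x<.7)
    for m in big(pt)[:2]: print("tray rim",m.sum(),rect(W[m][:,:2]),np.nanmedian(z[m]))
    red=((h<8)|(h>172))&(s>120)&(x>.3)&(x<.9)&(abs(y)<.5)
    for m in big(red)[:5]: print("red",m.sum(),np.nanmean(W[m],0))
    am=(h>8)&(h<25)&(s>140)&(x>.3)&(x<.9)&(z>.06)&(y>0)
    for m in big(am)[:5]: print("amber",m.sum(),np.nanmean(W[m],0),np.nanmin(z[m]),np.nanmax(z[m]))
    tp=(z>.165)&(z<.19)&(x>.3)&(x<.9)&(y>0)&(s<80)
    for m in big(tp)[:5]: print("thumb",m.sum(),np.nanmean(W[m],0))
    g=d[n]
E
```

```text
top bench z 5.342751954201545e-06
blue 1214 0.028616986826005813 (array([603.7, 201.8]), array([241.9,  81.5]), 87.0)
blue 565 0.08175969167930514 (array([ 521.5, -176.2]), array([248.8,  32.5]), -75.18)
blue 255 0.05136420394237637 (array([ 655.6, -318.9]), array([65.5, 44.7]), 15.55)
blue 20 0.09915439855828274 (array([ 883.1, -430.7]), array([12.9, 11.5]), -50.44)
grey 0.068 1415 (array([ 416.2, -203.5]), array([264. ,  55.5]), -75.58) 0.0741291534781761
grey 0.068 218 (array([575.5, -59.1]), array([123.5,  22.5]), 14.72) 0.07392408172796248
grey 0.068 216 (array([ 609.2, -186.9]), array([122.6,  22.9]), 15.15) 0.0741805921238324
grey 0.068 41 (array([783.1, -98. ]), array([62.5, 28. ]), 76.78) 0.07361637864230938
grey 0.045 755 (array([ 610.7, -328. ]), array([189.8,  77.1]), 14.57) 0.04939044282407069
grey 0.045 51 (array([ 460.2, -123.6]), array([62.9,  9.9]), 13.89) 0.04869152475282622
grey 0.045 50 (array([ 492.3, -250.9]), array([60.3, 10.1]), 15.16) 0.04918130146748838
grey 0.045 26 (array([ 556.9, -135.4]), array([39.9, 13.1]), -75.05) 0.05103502485699783
green 82 [ 0.5527
[... 1909 characters left out ...]
rray([398.5, 368.1]), array([152.6,  94.6]), -1.93) 0.02734903932127835
tray rim 102 (array([384.6, 191.7]), array([145.3,  19.1]), -5.9) 0.026030378594146815
red 39 [ 0.8851 -0.4621  0.1006]
red 38 [ 0.8536 -0.4614  0.1   ]
red 37 [ 0.8848 -0.3619  0.1007]
red 36 [ 0.8535 -0.4116  0.0997]
red 33 [ 0.8527 -0.3119  0.1006]
amber 54 [0.5971 0.0887 0.089 ] 0.06532375073933841 0.11761106198797527
amber 18 [0.5997 0.2271 0.1026] 0.06246955040610016 0.11856090416313984
amber 16 [0.5968 0.1608 0.1004] 0.06090546735095027 0.1114022070268707
thumb 386 [0.5994 1.1534 0.1808]
thumb 186 [0.3881 0.9255 0.1771]
thumb 33 [0.601  0.0979 0.1784]
thumb 33 [0.6043 0.1638 0.1776]
thumb 32 [0.6066 0.2296 0.1784]
```

```bash
cat >> h.py <<'E'
YAW=np.radians(14.7); PO=np.array([.5598,-.1687,0])   # pump origin, mean of both cameras
def pump(x,y,z): 
    c,s=np.cos(YAW),np.sin(YAW); return PO+[c*x-s*y,s*x+c*y,z]
def topump(p):
    c,s=np.cos(YAW),np.sin(YAW); d=np.asarray(p)-PO; return np.stack([c*d[...,0]+s*d[...,1],-s*d[...,0]+c*d[...,1],d[...,2]],-1)
def rot(head,down,flip=False):  # tool z: heading (rad), pitched down (rad); tool x upward/forward side, or flipped half a turn
    z=np.array([np.cos(head)*np.cos(down),np.sin(head)*np.cos(down),-np.sin(down)])
    y=np.array([np.sin(head),-np.cos(head),0]); 
    if flip: y=-y
    return Rn.from_matrix(np.stack([np.cross(y,z),y,z],1))
def go(p,R=None,grasp=True):  # prints turn (units 8 deg), then shift in units of 30 mm, axes after turn; p = grasp point
    s,e,C=pose(); R=R or C; p=np.asarray(p,float)
    if grasp: p=p-R.apply([0,0,.006])
    print("turn",((C.inv()*R).as_rotvec()/np.radians(8)).round(2),"shift(after)",(R.inv().apply(p-e)/.03).round(2),"shift(before)",(C.inv().apply(p-e)/.03).round(2),"t",round(s["clock"],2))
E
python3 - <<'E'
from h import *
d=pickle.load(open("i0.pkl","rb"))
for n in("top","side"):
    W,H=cloud(d[n]); Q=topump(W); 
    m=(Q[...,2]>.112)&(Q[...,2]<.13)&(abs(Q[...,0])<.12)&(abs(Q[...,1])<.05)
    print(n,m.sum(),np.nanmean(Q[m],0),np.nanmin(Q[m],0),np.nanmax(Q[m],0))
go(pump(-.02,0,.20),rot(YAW+np.pi/2,np.pi/2))
E
```

```text
top 73 [-0.0456  0.0033  0.1206] [-0.052  -0.0187  0.1123] [-0.0378  0.0245  0.1277]
side 67 [-0.0457 -0.0053  0.1205] [-0.052  -0.0258  0.1129] [-0.0379  0.0178  0.1267]
turn [ -0.01  -0.01 -10.85] shift(after) [ 9.78 14.85  1.64] shift(before) [15.37 -8.94  1.66] t 0.1
```

servo_tool(translation=[[0, 0, 0], [0, 0, 0], [0, 0, 0], [0, 0, 0], [0, 0, 0], [0, 0, 0], [0, 0, 0], [0, 0, 0], [0, 0, 0], [0, 0, 0], [0, 0, 0], [0.65, 0.95, 0], [0.65, 0.95, 0], [0.65, 0.95, 0], [0.65, 0.95, 0], [0.65, 0.95, 0], [0.65, 0.95, 0], [0.65, 0.95, 0], [0.65, 0.95, 0], [0.65, 0.95, 0]], dr=[[0, 0, -0.98], [0, 0, -0.98], [0, 0, -0.98], [0, 0, -0.98], [0, 0, -0.98], [0, 0, -0.98], [0, 0, -0.98], [0, 0, -0.98], [0, 0, -0.98], [0, 0, -0.98], [0, 0, -0.98], [0, 0, 0], [0, 0, 0], [0, 0, 0], [0, 0, 0], [0, 0, 0], [0, 0, 0], [0, 0, 0], [0, 0, 0], [0, 0, 0]], fingers=[0.6, 0.6, 0.6, 0.6, 0.6, 0.6, 0.6, 0.6, 0.6, 0.6, 0.6, 0.6, 0.6, 0.6, 0.6, 0.6, 0.6, 0.6, 0.6, 0.6], force=40)

```text
clock: 2.6
ee_pos: [0.3905, -0.3372, 0.2558]
tool_rot: [-0.0, 0.615, 0.789, 0.0]
contact_force: [0.9, -0.6, 0.5]
gripper_width: 0.0507
grip_force: 0.0
```

servo_tool(translation=[[0.65, 0.9, 0], [0.65, 0.9, 0], [0.65, 0.9, 0], [0.65, 0.9, 0], [0.65, 0.9, 0], [0.65, 0.95, 0], [0, 0, 0], [0, 0, 0], [0, 0, 0]], dr=[[0, 0, 0], [0, 0, 0], [0, 0, 0], [0, 0, 0], [0, 0, 0], [0, 0, 0], [0, 0, 0], [0, 0, 0], [0, 0, 0]], fingers=[0.6, 0.6, 0.6, 0.6, 0.6, 0.6, 0.6, 0.6, 0.6])

```text
clock: 3.72
ee_pos: [0.5196, -0.1858, 0.2562]
tool_rot: [-0.0, 0.615, 0.788, -0.0]
contact_force: [0.0, -0.3, 1.1]
gripper_width: 0.0514
grip_force: 0.0
```

```bash
python3 - <<'E'
from h import *
d={}
for n in("top","side"):
    d[n]=get_image(n)
    W,H=cloud(d[n]); g=d[n]
    s,e,C=pose(); c=g["R"]@e+g["t"]; u,v=g["fx"]*c[0]/c[2]+g["cx"],g["fy"]*c[1]/c[2]+g["cy"]; print(n,e,"tcp px",u,v)
    im=g["image"][:,:,::-1].copy(); x0,y0=int(u)-65,int(v)-55
    cv2.imwrite(f"pics/{n}1.png",cv2.resize(im[max(y0,0):y0+110,x0:x0+130],(780,660))[:600])
pickle.dump(d,open("i1.pkl","wb"))
go(pump(-.0456,-.001,.110),rot(YAW+np.pi/2,np.pi/2))
E
```

```text
top [ 0.5196 -0.1858  0.2563] tcp px 338.6544396810844 162.9616912761191
side [ 0.5197 -0.1857  0.2563] tcp px 282.03420528629215 204.97725701369936
turn [-0.    0.   -0.08] shift(after) [ 0.18 -0.08  4.68] shift(before) [ 0.18 -0.08  4.68] t 3.83
```

servo_tool(translation=[[0.18, -0.08, 0.78], [0, 0, 0.78], [0, 0, 0.78], [0, 0, 0.78], [0, 0, 0.78], [0, 0, 0.78], [0, 0, 0], [0, 0, 0], [0, 0, 0], [0, 0, 0], [0, 0, 0]], dr=[[0, 0, -0.08], [0, 0, 0], [0, 0, 0], [0, 0, 0], [0, 0, 0], [0, 0, 0], [0, 0, 0], [0, 0, 0], [0, 0, 0], [0, 0, 0], [0, 0, 0]], fingers=[0.5, 0.5, 0.5, 0.5, 0.5, 0.5, 0.5, 0, 0, 0, 0])

```text
clock: 5.2
ee_pos: [0.5173, -0.181, 0.1175]
tool_rot: [0.001, 0.611, 0.792, 0.0]
contact_force: [-2.3, -0.4, 6.4]
gripper_width: 0.0135
grip_force: 41.3
```

servo_tool(translation=[[0, -0.3, 0], [0, -0.3, 0], [0, -0.3, 0], [0, -0.3, 0], [0, -0.3, 0], [0, -0.2, 0], [0, 0, 0], [0, 0, 0]], dr=[[0, 0, 0], [0, 0, 0], [0, 0, 0], [0, 0, 0], [0, 0, 0], [0, 0, 0], [0, 0, 0], [0, 0, 0]], fingers=[0, 0, 0, 0, 0, 0, 0, 0])

```text
clock: 6.2
ee_pos: [0.4675, -0.1939, 0.1175]
tool_rot: [0.001, 0.611, 0.792, 0.0]
contact_force: [-1.3, 0.7, 10.6]
gripper_width: 0.0136
grip_force: 42.4
```

servo_tool(translation=[[0, -0.07, 0], [0, -0.06, 0], [0, 0, 0], [0, 0, 0]], dr=[[0, 0, 0], [0, 0, 0], [0, 0, 0], [0, 0, 0]], fingers=[0, 0, 0, 0])

```text
clock: 6.7
ee_pos: [0.4643, -0.1947, 0.1175]
tool_rot: [0.001, 0.611, 0.792, 0.001]
contact_force: [1.7, 0.6, 8.1]
gripper_width: 0.0132
grip_force: 42.1
```

servo_tool(translation=[[0, -0.06, 0], [0, -0.06, 0], [0, 0, 0], [0, 0, 0]], dr=[[0, 0, 0], [0, 0, 0], [0, 0, 0], [0, 0, 0]], fingers=[0, 0, 0, 0])

```text
clock: 7.2
ee_pos: [0.4634, -0.1949, 0.1176]
tool_rot: [0.004, 0.61, 0.792, 0.003]
contact_force: [17.9, 4.4, -3.9]
gripper_width: 0.0133
grip_force: 40.8
```

servo_tool(translation=[[0, 0.06, 0], [0, 0, 0], [0, 0, 0], [0, 0, -0.75], [0, 0, -0.75], [0, 0, -0.75], [0, 0, -0.75], [0, 0, 0], [0, 0, 0], [0, 0, 0], [0, 0, 0], [0, 0, 0], [0, 0, 0], [0, 0, 0], [0, 0, 0], [0, 0, 0], [0, 0, 0], [0, 0, 0], [0, 0, 0], [0, 0, 0]], dr=[[0, 0, 0], [0, 0, 0], [0, 0, 0], [0, 0, 0], [0, 0, 0], [0, 0, 0], [0, 0, 0], [0, 0, 0.93], [0, 0, 0.93], [0, 0, 0.93], [0, 0, 0.93], [0, 0, 0.93], [0, 0, 0.93], [0, 0, 0.93], [0, 0, 0.93], [0, 0, 0.93], [0, 0, 0.93], [0, 0, 0.93], [0, 0, 0.93]], fingers=[0.5, 0.5, 0.5, 0.6, 0.6, 0.6, 0.6, 0.6, 0.6, 0.6, 0.6, 0.6, 0.6, 0.6, 0.6, 0.6, 0.6, 0.6, 0.6, 0.6])

```text
schema error: expected 20 entries
```

```bash
python3 - <<'E'
from h import *
go(pump(.045,.099,.064),rot(YAW,np.pi/2))
s,e,C=pose();print(topump(e))
E
```

```text
turn [ 0.06 -0.03 11.26] shift(after) [ 4.83 -3.33  1.59] shift(before) [3.33 4.82 1.62] t 7.2
[-0.0999 -0.0009  0.1176]
```

servo_tool(translation=[[0, 0.06, 0], [0, 0, 0], [0, 0, 0], [0, 0, -0.75], [0, 0, -0.75], [0, 0, -0.75], [0, 0, -0.75], [0, 0, 0], [0, 0, 0], [0, 0, 0], [0, 0, 0], [0, 0, 0], [0, 0, 0], [0, 0, 0], [0, 0, 0], [0, 0, 0], [0, 0, 0], [0, 0, 0], [0, 0, 0]], dr=[[0, 0, 0], [0, 0, 0], [0, 0, 0], [0, 0, 0], [0, 0, 0], [0, 0, 0], [0, 0, 0], [0, 0, 0.94], [0, 0, 0.94], [0, 0, 0.94], [0, 0, 0.94], [0, 0, 0.94], [0, 0, 0.94], [0, 0, 0.94], [0, 0, 0.94], [0, 0, 0.94], [0, 0, 0.94], [0, 0, 0.94], [0, 0, 0.94]], fingers=[0.5, 0.5, 0.5, 0.6, 0.6, 0.6, 0.6, 0.6, 0.6, 0.6, 0.6, 0.6, 0.6, 0.6, 0.6, 0.6, 0.6, 0.6, 0.6])

```text
clock: 9.57
ee_pos: [0.4613, -0.1949, 0.2057]
tool_rot: [-0.0, 0.992, 0.124, -0.0]
contact_force: [0.2, -0.3, -0.5]
gripper_width: 0.0514
grip_force: 0.0
```

```bash
python3 - <<'E'
from h import *
go(pump(.045,.099,.064),rot(YAW,np.pi/2))
E
```

```text
turn [-0.    0.   -0.06] shift(after) [ 4.9  -3.31  4.52] shift(before) [ 4.87 -3.35  4.52] t 9.57
```

servo_tool(translation=[[0.97, -0.67, 0], [0.97, -0.67, 0], [0.97, -0.67, 0], [0.97, -0.67, 0], [0.97, -0.67, 0], [0, 0, 0.9], [0, 0, 0.9], [0, 0, 0.9], [0, 0, 0.9], [0, 0, 0.92], [0, 0, 0], [0, 0, 0]], dr=[[0, 0, -0.06], [0, 0, 0], [0, 0, 0], [0, 0, 0], [0, 0, 0], [0, 0, 0], [0, 0, 0], [0, 0, 0], [0, 0, 0], [0, 0, 0], [0, 0, 0], [0, 0, 0]], fingers=[0.6, 0.6, 0.6, 0.6, 0.6, 0.6, 0.6, 0.6, 0.6, 0.6, 0.6, 0.6])

```text
clock: 11.08
ee_pos: [0.5769, -0.0605, 0.0713]
tool_rot: [0.0, 0.991, 0.13, 0.0]
contact_force: [0.9, 0.0, 0.4]
gripper_width: 0.0513
grip_force: 0.0
```

servo_tool(translation=[[0, 0, 0], [0, 0, 0], [0, 0, 0], [0, 0, 0]], dr=[[0, 0, 0], [0, 0, 0], [0, 0, 0], [0, 0, 0]], fingers=[0.2, 0.2, 0.2, 0.2], force=30)

```text
clock: 11.58
ee_pos: [0.5785, -0.0626, 0.0729]
tool_rot: [0.002, 0.991, 0.13, 0.002]
contact_force: [0.9, -8.9, 2.7]
gripper_width: 0.023
grip_force: 30.9
```

```bash
cat >> h.py <<'E'
def tray(g):  # rim: thin walls, clustered points 22-34 mm high and floor, in tray's zone
    W,H=cloud(g); x,y,z=W[...,0],W[...,1],W[...,2]
    zone=(x>.22)&(x<.53)&(y>.02)&(y<.6)&(H[...,1]<90)
    m=zone&(z>.002)&(z<.04); m=big(m)[0]
    return rect(W[m][:,:2]),m.sum()
E
python3 - <<'E'
from h import *
for n in("top","side"): print(tray(get_image(n)))
s,e,C=pose(); print(topump(e),s["contact_force"],s["gripper_width"])
E
```

```text
((array([414.2, 339.1]), array([320.9, 229. ]), 86.61), np.int64(3122))
((array([386.6, 301.1]), array([329.4, 198.5]), -87.3), np.int64(1466))
[0.045  0.0979 0.0729] [ 0.8437 -8.8862  3.7689] 0.023179433827565515
```

servo_tool(translation=[[0, 0.06, -0.3], [0, 0, -0.8], [0, 0, -0.9], [0, 0, -0.9], [0, 0, -0.9], [0, 0, -0.2], [0, 0, 0]], dr=[[0, 0, 0], [0, 0, 0], [0, 0, 0], [0, 0, 0], [0, 0, 0], [0, 0, 0], [0, 0, 0]], fingers=[0.2, 0.2, 0.2, 0.2, 0.2, 0.2, 0.2])

```text
clock: 12.55
ee_pos: [0.5771, -0.0619, 0.1905]
tool_rot: [0.0, 0.991, 0.13, 0.0]
contact_force: [1.0, -0.2, -0.3]
gripper_width: 0.0231
grip_force: 30.5
```

```bash
python3 - <<'E'
from h import *
d=pickle.load(open("i0.pkl","rb"))
for n in("top","side"):
    W,H=cloud(d[n]); x,y,z=W[...,0],W[...,1],W[...,2]
    zone=(x>.28)&(x<.535)&(y>.12)&(y<.47)&(H[...,1]<100)
    b=(abs(z)<.01)&(x>.2)&(x<.35)&(y>.1)&(y<.5); print("noise",np.nanstd(z[b]))
    for lo in(.003,.012):
        m=cv2.morphologyEx((zone&(z>lo)&(z<.036)).astype(np.uint8),cv2.MORPH_OPEN,np.ones((2,2)))>0
        for c in big(m)[:3]: print(n,lo,c.sum(),rect(W[c][:,:2]))
s,e,C=pose();print(e,s["gripper_width"],s["grip_force"])
E
```

```text
noise 0.003486981349066914
top 0.003 781 (array([388.6, 304.8]), array([226. , 152.7]), 85.95)
top 0.003 229 (array([332.4, 254.9]), array([125.8,  56.2]), -85.76)
top 0.003 225 (array([387.4, 288.6]), array([138.5,  74.1]), 82.27)
top 0.012 160 (array([392.7, 400.6]), array([157.7,  54.5]), 11.03)
top 0.012 115 (array([459.7, 276.4]), array([175.2,   5.1]), 84.5)
top 0.012 74 (array([317.8, 220.7]), array([83.8, 40.5]), -56.45)
noise 0.003351387407765126
side 0.003 953 (array([444.1, 285.3]), array([291.7, 128.7]), 59.92)
side 0.003 32 (array([465.2, 295.7]), array([83.1, 13.8]), 77.53)
side 0.003 18 (array([473. , 339.6]), array([51.8, 20. ]), -78.8)
side 0.012 164 (array([408.9, 396.6]), array([152.7,  56.2]), 5.43)
side 0.012 150 (array([389.1, 189.6]), array([146.1,  26.6]), 1.21)
side 0.012 16 (array([326.9, 354. ]), array([45. ,  3.1]), 86.1)
[ 0.5771 -0.0619  0.1905] 0.023075682436465073 30.452849864959717
```

servo_tool(translation=[[-0.82, -0.99, 0], [-0.82, -0.99, 0], [-0.82, -0.99, 0], [-0.82, -0.99, 0], [-0.82, -0.99, 0], [0, 0, 0], [0, 0, 0], [0, 0, 0], [0, 0, 0], [0, 0, 0], [0, 0, 0], [0, 0, 0], [0, 0, 0], [0, 0, 0], [0, 0, 0]], dr=[[0, 0, 0], [0, 0, 0], [0, 0, 0], [0, 0, 0], [0, 0, 0], [0, 0, -0.99], [0, 0, -0.99], [0, 0, -0.99], [0, 0, -0.99], [0, 0, -0.99], [0, 0, -0.99], [0, 0, -0.99], [0, 0, -0.99], [0, 0, -0.99], [0, 0, 0]], fingers=[0.2, 0.2, 0.2, 0.2, 0.2, 0.2, 0.2, 0.2, 0.2, 0.2, 0.2, 0.2, 0.2, 0.2, 0.2])

```text
clock: 14.42
ee_pos: [0.4189, 0.0497, 0.1889]
tool_rot: [-0.001, 0.73, 0.683, -0.001]
contact_force: [0.2, -0.2, 0.1]
gripper_width: 0.0227
grip_force: 30.6
```

```bash
cat >> h.py <<'E'
PO=np.array([.5603,-.1705,0])
def tray(g=None):
    W,H=cloud(g or get_image("top")); x,y,z=W[...,0],W[...,1],W[...,2]
    zone=(x>.24)&(x<.535)&(y>.10)&(y<.47)&(H[...,1]<100)&(z>.003)&(z<.036)
    m=cv2.morphologyEx(zone.astype(np.uint8),cv2.MORPH_OPEN,np.ones((2,2)))>0
    c,s,a=rect(W[big(m)[0]][:,:2]); return (c+[1,-3.5])/1000,s,a
E
python3 - <<'E'
from h import *
t=tray(); print(t); c=t[0]; a=np.radians(t[2]%180-90); sh=np.array([np.cos(a),np.sin(a)])
p=c+.028*sh; go([p[0],p[1],.027],rot(a+np.pi/2,np.pi/2)); s,e,C=pose(); print(e,s["gripper_width"],s["grip_force"])
E
```

```text
(array([0.3906, 0.2995]), array([220.8, 152. ]), 84.84)
turn [-0.01  0.    0.16] shift(after) [ 8.21 -0.76  5.2 ] shift(before) [ 8.22 -0.57  5.2 ] t 14.47
[0.419  0.0497 0.1891] 0.023143576841901856 30.556687116622925
```

servo_tool(translation=[[0, 0, 0], [0.91, -0.08, 0], [0.91, -0.08, 0], [0.91, -0.08, 0], [0.91, -0.08, 0], [0.91, -0.08, 0], [0.91, -0.08, 0], [0.91, -0.08, 0], [0.91, -0.1, 0], [0.92, -0.1, 0], [0, 0, 0.9], [0, 0, 0.9], [0, 0, 0.9], [0, 0, 0.9], [0, 0, 0.9], [0, 0, 0.5], [0, 0, 0.2], [0, 0, 0]], dr=[[0, 0, 0.16], [0, 0, 0], [0, 0, 0], [0, 0, 0], [0, 0, 0], [0, 0, 0], [0, 0, 0], [0, 0, 0], [0, 0, 0], [0, 0, 0], [0, 0, 0], [0, 0, 0], [0, 0, 0], [0, 0, 0], [0, 0, 0], [0, 0, 0], [0, 0, 0], [0, 0, 0]], fingers=[0.2, 0.2, 0.2, 0.2, 0.2, 0.2, 0.2, 0.2, 0.2, 0.2, 0.2, 0.2, 0.2, 0.2, 0.2, 0.2, 0.2, 0.2])

```text
clock: 16.73
ee_pos: [0.4187, 0.2968, 0.0346]
tool_rot: [0.0, 0.738, 0.675, 0.0]
contact_force: [0.4, 0.2, -0.0]
gripper_width: 0.0226
grip_force: 30.6
```

servo_tool(translation=[[0, 0, 0], [0, 0, 0], [0, 0, 0], [0, 0, -0.6], [0, 0, -0.9], [0, 0, -0.9], [0, 0, -0.9], [0, 0, -0.9], [0, 0, -0.9]], dr=[[0, 0, 0], [0, 0, 0], [0, 0, 0], [0, 0, 0], [0, 0, 0], [0, 0, 0], [0, 0, 0], [0, 0, 0], [0, 0, 0]], fingers=[0.4, 0.4, 0.4, 0.4, 0.4, 0.4, 0.4, 0.4, 0.4])

```text
clock: 17.85
ee_pos: [0.4186, 0.2967, 0.1898]
tool_rot: [0.0, 0.737, 0.675, 0.001]
contact_force: [0.4, -0.4, -0.2]
gripper_width: 0.0344
grip_force: 0.0
```

```bash
python3 - <<'E'
from h import *
go(pump(-.02,-.033,.19),rot(YAW,np.pi/2)); s,e,C=pose();print(e)
E
```

```text
turn [ 0.   -0.01  8.79] shift(after) [-0.05 17.36 -0.21] shift(before) [-16.36   5.81  -0.21] t 17.85
[0.4186 0.2967 0.1898]
```

servo_tool(translation=[[0, 0, 0], [0, 0, 0], [0, 0, 0], [0, 0, 0], [0, 0, 0], [0, 0, 0], [0, 0, 0], [0, 0, 0], [0, 0, 0], [0, 0.96, 0], [0, 0.96, 0], [0, 0.96, 0], [0, 0.96, 0], [0, 0.96, 0], [0, 0.96, 0], [0, 0.96, 0], [0, 0.96, 0], [0, 0.96, 0], [0, 0.96, 0], [0, 0.96, 0]], dr=[[0, 0, 0.98], [0, 0, 0.98], [0, 0, 0.98], [0, 0, 0.98], [0, 0, 0.98], [0, 0, 0.98], [0, 0, 0.97], [0, 0, 0.97], [0, 0, 0.97], [0, 0, 0], [0, 0, 0], [0, 0, 0], [0, 0, 0], [0, 0, 0], [0, 0, 0], [0, 0, 0], [0, 0, 0], [0, 0, 0], [0, 0, 0], [0, 0, 0]], fingers=[0.6, 0.6, 0.6, 0.6, 0.6, 0.6, 0.6, 0.6, 0.6, 0.6, 0.6, 0.6, 0.6, 0.6, 0.6, 0.6, 0.6, 0.6, 0.6, 0.6])

```text
clock: 20.35
ee_pos: [0.4991, -0.0108, 0.1889]
tool_rot: [0.0, 0.992, 0.128, 0.001]
contact_force: [0.4, 0.1, 0.2]
gripper_width: 0.0511
grip_force: 0.0
```

servo_tool(translation=[[0.3, 0.97, 0], [0.3, 0.97, 0], [0.3, 0.97, 0], [0.3, 0.97, 0], [0.3, 0.97, 0], [0.3, 0.97, 0], [0.32, 0.97, 0], [0, 0, 0], [0, 0, 0]], dr=[[0, 0, 0], [0, 0, 0], [0, 0, 0], [0, 0, 0], [0, 0, 0], [0, 0, 0], [0, 0, 0], [0, 0, 0], [0, 0, 0]], fingers=[0.6, 0.6, 0.6, 0.6, 0.6, 0.6, 0.6, 0.6, 0.6])

```text
clock: 21.48
ee_pos: [0.6116, -0.1903, 0.188]
tool_rot: [-0.0, 0.992, 0.128, 0.0]
contact_force: [-0.9, -1.3, 0.3]
gripper_width: 0.0512
grip_force: 0.0
```

```bash
python3 - <<'E'
from h import *
go(pump(.045,-.033,.066),rot(YAW,np.pi/2)); s,e,C=pose();print(e)
E
```

```text
turn [-0. -0. -0.] shift(after) [0.01 0.03 3.87] shift(before) [0.01 0.03 3.87] t 21.48
[ 0.6116 -0.1903  0.188 ]
```

servo_tool(translation=[[0, 0.03, 0.9], [0, 0, 0.9], [0, 0, 0.9], [0, 0, 0.9], [0, 0, 0.27], [0, 0, 0], [0, 0, 0], [0, 0, 0], [0, 0, 0], [0, 0, 0]], dr=[[0, 0, 0], [0, 0, 0], [0, 0, 0], [0, 0, 0], [0, 0, 0], [0, 0, 0], [0, 0, 0], [0, 0, 0], [0, 0, 0], [0, 0, 0]], fingers=[0.6, 0.6, 0.6, 0.6, 0.6, 0.6, 0.2, 0.2, 0.2, 0.2])

```text
clock: 22.72
ee_pos: [0.6128, -0.1908, 0.0731]
tool_rot: [-0.0, 0.992, 0.128, 0.001]
contact_force: [-1.7, 6.5, 6.0]
gripper_width: 0.023
grip_force: 29.3
```

```bash
python3 - <<'E'
from h import *
s,e,C=pose();print(topump(e),topump(PO+s["contact_force"])*1)
E
```

```text
[ 0.0456 -0.0329  0.0731] [-0.0302  6.7001  6.044 ]
```

servo_tool(translation=[[0, 0, -0.4], [0, 0, -0.9], [0, 0, -0.9], [0, 0, -0.9], [0, 0, -0.9], [-0.42, -0.94, 0], [-0.42, -0.94, 0], [-0.42, -0.94, 0], [-0.42, -0.94, 0], [-0.42, -0.94, 0], [-0.42, -0.94, 0], [-0.42, -0.94, 0], [-0.42, -0.94, 0], [-0.42, -0.94, 0], [-0.42, -0.94, 0]], dr=[[0, 0, 0], [0, 0, 0], [0, 0, 0], [0, 0, 0], [0, 0, 0], [0, 0, 0], [0, 0, 0], [0, 0, 0], [0, 0, 0], [0, 0, 0], [0, 0, 0], [0, 0, 0], [0, 0, 0], [0, 0, 0], [0, 0, 0]], fingers=[0.2, 0.2, 0.2, 0.2, 0.2, 0.2, 0.2, 0.2, 0.2, 0.2, 0.2, 0.2, 0.2, 0.2, 0.2])

```text
clock: 24.6
ee_pos: [0.4187, 0.0497, 0.1926]
tool_rot: [0.0, 0.992, 0.127, 0.001]
contact_force: [0.1, 1.2, -0.3]
gripper_width: 0.0231
grip_force: 29.5
```

servo_tool(translation=[[0, 0, 0], [0, 0, 0], [0, 0, 0], [0, 0, 0], [0, 0, 0], [0, 0, 0], [0, 0, 0], [0, 0, 0], [0, 0, 0], [0, 0, 0]], dr=[[0, 0, -0.98], [0, 0, -0.98], [0, 0, -0.98], [0, 0, -0.98], [0, 0, -0.97], [0, 0, -0.97], [0, 0, -0.97], [0, 0, -0.97], [0, 0, -0.97], [0, 0, 0]], fingers=[0.2, 0.2, 0.2, 0.2, 0.2, 0.2, 0.2, 0.2, 0.2, 0.2])

```text
clock: 25.85
ee_pos: [0.4193, 0.0491, 0.1924]
tool_rot: [0.001, 0.739, 0.674, 0.001]
contact_force: [-0.1, 0.2, -0.4]
gripper_width: 0.0229
grip_force: 29.6
```

```bash
sed -i 's/^PO=np.array(\[.5603,-.1705,0\])/PO=np.array([.5605,-.1697,0])/' h.py; python3 - <<'E'
from h import *
g=get_image("top"); pickle.dump(g,open("i2.pkl","wb"))
t=tray(g); print(t); c=t[0]; a=np.radians(t[2]%180-90); sh=np.array([np.cos(a),np.sin(a)])
p=c-.028*sh; go([p[0],p[1],.028],rot(a+np.pi/2,np.pi/2)); s,e,C=pose(); print(e,s["gripper_width"],s["grip_force"])
cv2.imwrite("pics/top2.png",cv2.resize(g["image"][130:270,80:300,::-1],(780,496),interpolation=cv2.INTER_CUBIC))
E
```

```text
(array([0.3886, 0.2997]), array([220.4, 154. ]), 84.43)
turn [0.01 0.   0.03] shift(after) [ 8.21 -2.76  5.27] shift(before) [ 8.23 -2.74  5.27] t 25.9
[0.4192 0.0491 0.1922] 0.0226712567730441 29.572564959526062
```

View pics/top2.png

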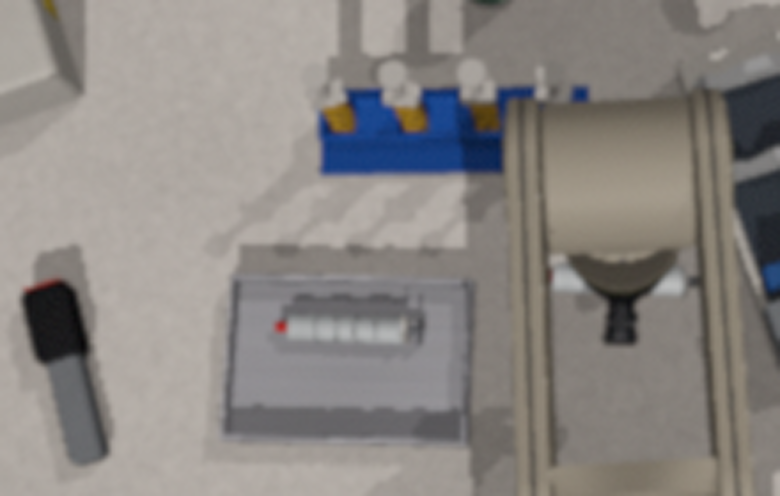

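The first spent syringe lies in the far half of the tray (about 350,328) and the gripper holds the second. I'll lay it in the near half.

servo_tool(translation=[[0.91, -0.31, 0], [0.91, -0.31, 0], [0.91, -0.31, 0], [0.91, -0.31, 0], [0.91, -0.31, 0], [0.91, -0.31, 0], [0.91, -0.31, 0], [0.91, -0.31, 0], [0.92, -0.28, 0], [0, 0, 0.9], [0, 0, 0.9], [0, 0, 0.9], [0, 0, 0.9], [0, 0, 0.9], [0, 0, 0.5], [0, 0, 0.25], [0, 0, 0]], dr=[[0, 0, 0.03], [0, 0, 0], [0, 0, 0], [0, 0, 0], [0, 0, 0], [0, 0, 0], [0, 0, 0], [0, 0, 0], [0, 0, 0], [0, 0, 0], [0, 0, 0], [0, 0, 0], [0, 0, 0], [0, 0, 0], [0, 0, 0], [0, 0, 0], [0, 0, 0]], fingers=[0.2, 0.2, 0.2, 0.2, 0.2, 0.2, 0.2, 0.2, 0.2, 0.2, 0.2, 0.2, 0.2, 0.2, 0.2, 0.2, 0.2])

```text
clock: 28.02
ee_pos: [0.3596, 0.302, 0.0339]
tool_rot: [0.0, 0.74, 0.673, -0.0]
contact_force: [0.4, 0.0, -0.9]
gripper_width: 0.0231
grip_force: 29.6
```

servo_tool(translation=[[0, 0, 0], [0, 0, 0], [0, 0, 0], [0, 0, -0.6], [0, 0, -0.9], [0, 0, -0.9], [0, 0, -0.9], [0, 0, -0.9], [0, 0, -0.9]], dr=[[0, 0, 0], [0, 0, 0], [0, 0, 0], [0, 0, 0], [0, 0, 0], [0, 0, 0], [0, 0, 0], [0, 0, 0], [0, 0, 0]], fingers=[0.4, 0.4, 0.4, 0.4, 0.4, 0.4, 0.4, 0.4, 0.4])

```text
clock: 29.15
ee_pos: [0.3594, 0.3019, 0.1878]
tool_rot: [0.0, 0.74, 0.673, 0.0]
contact_force: [0.1, -0.2, -0.6]
gripper_width: 0.0344
grip_force: 0.0
```

```bash
cat >> h.py <<'E'
def fresh(show=True):  # thumb-plate and amber centroids, both cameras (world)
    o={}
    for n in("top","side"):
        W,H=cloud(get_image(n)); x,y,z=W[...,0],W[...,1],W[...,2]; h,s=H[...,0],H[...,1]
        zone=(x>.5)&(x<.72)&(y>.03)&(y<.37)
        o[n]=[sorted([np.nanmean(W[c],0).round(4).tolist() for c in big(m)[:5]],key=lambda p:p[1]) for m in (zone&(z>.165)&(z<.19)&(s<80), zone&(h>8)&(h<25)&(s>140)&(z>.055))]
        if show: print(n,"thumb",o[n][0],"\n  amber",o[n][1])
        b=(h>105)&(h<125)&(s>130)&(x>.45)&(x<.75)&(y>0)&(y<.45)&(z<.054); print("  rack",rect(W[big(b)[0]][:,:2]))
    return o
E
python3 - <<'E'
from h import *
fresh(); s,e,C=pose(); print(e,s["joints"])
E
```

```text
top thumb [[0.5983, 0.1035, 0.1784], [0.6019, 0.1682, 0.1795], [0.6057, 0.2351, 0.1783], [0.608, 0.3004, 0.1792]] 
  amber [[0.588, 0.1022, 0.0868], [0.5929, 0.1656, 0.0859], [0.5955, 0.2317, 0.0817], [0.5995, 0.295, 0.086]]
  rack (array([604.2, 201.9]), array([242.6,  80.1]), 87.41)
side thumb [[0.6009, 0.0981, 0.178], [0.6042, 0.1642, 0.1778], [0.6066, 0.229, 0.178], [0.6103, 0.2948, 0.1773]] 
  amber [[0.5975, 0.0888, 0.0862], [0.5986, 0.1973, 0.0943]]
  rack (array([604.7, 197.3]), array([256.2,  78.1]), 87.27)
[0.3611 0.3031 0.1904] [ 0.5895 -0.1896  1.923  -0.      1.402   0.6839]
```

servo_tool(translation=[[0, 0, -0.1], [0, 0, -0.1], [0, 0, -0.1], [0, 0, -0.1], [0, 0, -0.1], [0, 0, -0.1], [0, 0, -0.1], [0, 0, -0.1], [0, 0, -0.1], [0, 0, -0.1], [0, 0, -0.1], [0, 0, -0.1], [0, 0, -0.1], [0, 0, -0.1]], dr=[[0, 0, -0.98], [0, 0, -0.98], [0, 0, -0.98], [0, 0, -0.98], [0, 0, -0.98], [0, 0, -0.98], [0, 0, -0.98], [0, 0, -0.98], [0, 0, -0.98], [0, 0, -0.98], [0, 0, -0.98], [0, 0, -0.98], [0, 0, -0.98], [0, 0, -0.98]], fingers=[0.45, 0.45, 0.45, 0.45, 0.45, 0.45, 0.45, 0.45, 0.45, 0.45, 0.45, 0.45, 0.45, 0.45])

```text
clock: 31.0
ee_pos: [0.3591, 0.3017, 0.2277]
tool_rot: [-0.001, -0.127, 0.992, -0.0]
contact_force: [0.0, -0.6, -0.5]
gripper_width: 0.0385
grip_force: 0.0
```

```bash
cat >> h.py <<'E'
FR=dict(A=(.6003,.0998),B=(.6038,.1652),C=(.6068,.2311),D=(.6098,.2966))
PICK=rot(YAW,np.radians(30),True); PLACE=rot(YAW,np.radians(60))
def stand(k,back=.10,z=.084):
    x,y=FR[k]; return np.array([x-back*np.cos(YAW),y-back*np.sin(YAW),z])
E
python3 - <<'E'
from h import *
go(stand("A",.12,.14),rot(YAW,np.pi/2,True)); go(stand("A",.12,.14),PICK); s,e,C=pose();print(e,s["joints"])
E
```

```text
turn [-0.   -0.01 -0.01] shift(after) [-2.07 -8.55  2.72] shift(before) [-2.09 -8.55  2.73] t 31.0
turn [-0.01 -7.51 -0.01] shift(after) [ 1.5  -8.55  3.05] shift(before) [-1.91 -8.55  2.83] t 31.0
[0.3591 0.3017 0.2277] [ 0.5894 -0.2157  1.8765 -0.      1.4819 -1.2362]
```

servo_tool(translation=[[-0.21, -0.95, 0], [-0.21, -0.95, 0], [-0.21, -0.95, 0], [-0.21, -0.95, 0], [-0.21, -0.95, 0], [-0.21, -0.95, 0], [-0.21, -0.95, 0], [-0.21, -0.95, 0], [-0.22, -0.95, 0], [0, 0, 0], [0, 0, 0], [0, 0, 0], [0, 0, 0], [0, 0, 0], [0, 0, 0], [0, 0, 0], [0, 0, 0], [0, 0, 0]], dr=[[0, 0, 0], [0, 0, 0], [0, 0, 0], [0, 0, 0], [0, 0, 0], [0, 0, 0], [0, 0, 0], [0, 0, 0], [0, 0, 0], [0, -0.94, 0], [0, -0.94, 0], [0, -0.94, 0], [0, -0.94, 0], [0, -0.94, 0], [0, -0.94, 0], [0, -0.94, 0], [0, -0.93, 0], [0, 0, 0]], fingers=[0.45, 0.45, 0.45, 0.45, 0.45, 0.45, 0.45, 0.45, 0.45, 0.45, 0.45, 0.45, 0.45, 0.45, 0.45, 0.45, 0.45, 0.45])

```text
clock: 33.25
ee_pos: [0.5397, 0.0671, 0.2783]
tool_rot: [0.464, -0.112, 0.877, 0.065]
contact_force: [0.2, -0.5, -1.4]
gripper_width: 0.0383
grip_force: 0.0
```

```bash
python3 - <<'E'
from h import *
go(stand("A",.11,.084),PICK); go(stand("A",0,.084),PICK); s,e,C=pose();print(e,s["joints"])
W,H=cloud(pickle.load(open("i0.pkl","rb"))["top"]); x,y,z=W[...,0],W[...,1],W[...,2]
for nm,m in(("vial/beaker/sanit",(x>.4)&(x<.9)&(y>-.2)&(y<.25)&(z>.03)&(z<.2)&(topump(W)[...,1]>.14)),):
    for c in big(m)[:8]: print(c.sum(),np.nanmean(W[c],0),np.nanmax(W[c][:,2]))
E
```

```text
turn [ 0.06 -0.52 -0.04] shift(after) [6.33 0.54 1.79] shift(before) [6.18 0.49 2.26] t 33.25
turn [ 0.06 -0.52 -0.04] shift(after) [4.49 0.54 4.97] shift(before) [4.12 0.48 5.29] t 33.25
[0.5397 0.0671 0.2783] [-0.2174 -0.8919  2.4972  0.6223  0.7208 -2.3409]
939 [0.5974 0.1669 0.0882] 0.1863079276777951
393 [0.7371 0.1596 0.0992] 0.15529992558966235
59 [0.4599 0.0558 0.0433] 0.05310034321961747
10 [0.427  0.1932 0.032 ] 0.034259893893371675
9 [0.4583 0.238  0.0329] 0.035547082380195695
```

```bash
cat > fk.py <<'E'
from h import *
from scipy.optimize import least_squares
A=lambda ax,t: Rn.from_euler(ax,t)
LIM=np.array([[-2.96,2.96],[-.89,2.26],[.02,2.5],[-1.34,4.48],[0,2.73],[-2.66,2.66]])
def fk(q,L,s4=1,s6=1):
    b=A('z',q[0]); u=b*A('y',q[1]); f=u*A('y',q[2]); w=f*A('z',s4*q[3])*A('y',q[4])
    p=np.array([0,0,L[0]])+u.apply([L[4],0,L[1]])+f.apply([L[5],0,L[2]])+w.apply([0,0,L[3]])
    return p,w*A('z',s6*q[5])
E
python3 - <<'E'
from fk import *
D=[([-1.34441743e+00,1.31120957e-01,1.48920514e+00,-2.98e-05,1.52298602,-8.54430821e-02],[.18395817,-.57061493,.2553091]),
([.5894,-.2157,1.8765,0,1.4819,-1.2362],[.3591,.3017,.2277]),([.5895,-.1896,1.923,0,1.402,.6839],[.3611,.3031,.1904])]
s,e,C=pose(); D.append((s["joints"],e))
for s4 in(1,-1):
  r=least_squares(lambda L:np.concatenate([fk(q,list(L)+[0,0],s4)[0]-p for q,p in D]),[.3,.37,.54,.3]); print(s4,r.x,r.cost,np.abs(r.fun).max())
  for s6 in(1,-1):
    T=[(fk(q,list(r.x)+[0,0],s4,s6)[1].inv()*pose()[2]) for q,p in D[-1:]]; print(s6,T[0].as_matrix().round(3).tolist())
E
```

```text
1 [0.263  0.454  0.5534 0.4321] 0.004296762917259219 0.04963174875081794
1 [[0.0, -1.0, -0.0], [1.0, 0.0, -0.0], [0.0, -0.0, 1.0]]
-1 [[-1.0, 0.031, 0.0], [-0.031, -1.0, -0.0], [0.0, -0.0, 1.0]]
-1 [ 0.231  -0.13    0.5149 -0.1868] 0.021459395999887082 0.10021438659206536
1 [[-0.86, -0.464, -0.214], [0.473, -0.564, -0.677], [0.193, -0.683, 0.704]]
-1 [[-0.446, 0.578, 0.683], [-0.874, -0.446, -0.193], [0.193, -0.683, 0.704]]
```

```bash
cat > fk.py <<'E'
from h import *
from scipy.optimize import least_squares
A=lambda ax,t: Rn.from_euler(ax,t)
LIM=np.array([[-2.96,2.96],[-.89,2.26],[.02,2.5],[-1.34,4.48],[0,2.73],[-2.66,2.66]])
def fk(q,L):
    b=A('z',q[0]); u=b*A('y',q[1]); f=u*A('y',q[2]); g=f*A('z',q[3]); w=g*A('y',q[4])
    p=np.array([0,0,L[0]])+b.apply([0,L[4],0])+u.apply([0,0,L[1]])+f.apply([0,0,L[2]])+g.apply([0,L[5],0])+w.apply([0,0,L[3]])
    return p,w*A('z',q[5])*A('z',np.pi/2)
E
python3 - <<'E'
from fk import *
D=[([-1.34441743e+00,1.31120957e-01,1.48920514e+00,-2.98e-05,1.52298602,-8.54430821e-02],[.18395817,-.57061493,.2553091]),
([.5894,-.2157,1.8765,0,1.4819,-1.2362],[.3591,.3017,.2277]),([.5895,-.1896,1.923,0,1.402,.6839],[.3611,.3031,.1904])]
s,e,C=pose(); D.append((s["joints"],e))
for k in(0,1,2):
  f=lambda L:np.concatenate([fk(q,[*L[:4],*((L[4],0) if k==0 else (0,L[4]) if k==1 else (L[4],L[5]))])[0]-p for q,p in D])
  r=least_squares(f,[.3,.37,.54,.3,.05]+([.0] if k==2 else [])); print(k,r.x,np.abs(r.fun).max())
E
```

```text
0 [0.2585 0.3728 0.548  0.346  0.0506] 0.0036618743236146445
1 [0.2386 0.3952 0.5519 0.3538 0.0491] 0.01925647126885155
2 [ 0.259   0.3724  0.5479  0.346   0.0516 -0.001 ] 0.003679924527996703
```

```bash
cat >> fk.py <<'E'
LK=[.2585,.3728,.548,.346,.0506,0]
def ik(p,R,grasp=True):
    p=np.asarray(p)-(R.apply([0,0,.006]) if grasp else 0); best=None
    for q40 in(0,.6,-.6):
      for q60 in(-1.5,1):
        q0=np.clip([np.arctan2(p[1],p[0])-.08,-.2,1.9,q40,1.2,q60],LIM[:,0]+.01,LIM[:,1]-.01)
        r=least_squares(lambda q:np.concatenate([(fk(q,LK)[0]-p)*5,(R.inv()*fk(q,LK)[1]).as_rotvec()]),q0,bounds=(LIM[:,0],LIM[:,1]))
        if best is None or r.cost<best.cost: best=r
    return best.x.round(2),round(float(np.sqrt(2*best.cost)),3)
E
python3 - <<'E'
from fk import *
d=np.radians
for a in(40,45,50):
    for k in"AD":
        for h in(10,14.7): print(a,k,h,"pick",*ik(stand(k,0),rot(d(h),d(a),True)),"back",ik(stand(k,.1),rot(d(h),d(a),True))[1],"up",ik(stand(k,0,.18),rot(d(h),d(a),True))[1])
    for c in(-.099,-.033,.099): print(a,"place",c,*ik(pump(.042,c,.065),rot(YAW,d(90-a))),"up",ik(pump(.042,c,.15),rot(YAW,d(90-a)))[1])
E
```

```text
40 A 10 pick [ 0.01 -0.34  2.49  0.8   0.18 -2.47] 0.0 back 0.255 up 0.0
40 A 14.7 pick [-0.04 -0.33  2.47  0.91  0.27 -2.66] 0.022 back 0.246 up 0.0
40 D 10 pick [ 0.51 -0.06  2.26 -1.2   0.27 -0.17] 0.0 back 0.001 up 0.0
40 D 14.7 pick [ 0.46 -0.08  2.28 -1.07  0.18 -0.38] 0.0 back 0.031 up 0.0
40 place -0.099 [-0.75  0.13  2.01  0.87  0.8   0.  ] 0.0 up 0.0
40 place -0.033 [-0.68 -0.    2.14  0.87  0.74  0.05] 0.0 up 0.0
40 place 0.099 [-0.46 -0.26  2.37  0.81  0.62  0.28] 0.0 up 0.0
45 A 10 pick [ 0.02 -0.31  2.42  0.42  0.28 -2.09] 0.0 back 0.18 up 0.0
45 A 14.7 pick [-0.04 -0.31  2.42  0.67  0.34 -2.42] 0.0 back 0.172 up 0.0
45 D 10 pick [ 0.49 -0.05  2.2  -0.77  0.32 -0.6 ] 0.0 back 0.0 up 0.0
45 D 14.7 pick [ 0.45 -0.07  2.22 -0.55  0.26 -0.9 ] 0.0 back 0.0 up 0.0
45 place -0.099 [-0.79  0.13  2.05  1.02  0.8  -0.16] 0.0 up 0.0
45 place -0.033 [-0.72 -0.    2.19  1.04  0.75 -0.13] 0.0 up 0.0
45 place 0.099 [-0.5  -0.28  2.43  1.01  0.61  0.06] 0.0 up 0.0
50 A 10 pick [ 0.03 -0.28  2.35  0.25  0.39 -1.92] 0.0 back 0.104 up 0.0
50 A 14.7 pick [-0.02 -0.27  2.34  0.44  0.43 -2.19] 0.0 back 0.098 up 0.0
50 D 10 pick [ 0.48 -0.03  2.13 -0.5   0.41 -0.87] 0.0 back 0.0 up 0.0
50 D 14.7 pick [ 0.44 -0.05  2.15 -0.33  0.37 -1.12] 0.0 back 0.0 up 0.0
50 place -0.099 [-0.83  0.14  2.09  1.17  0.83 -0.32] 0.0 up 0.0
50 place -0.033 [-0.76  0.01  2.24  1.2   0.77 -0.3 ] 0.0 up 0.0
50 place 0.099 [-0.54 -0.28  2.49  1.22  0.63 -0.16] 0.0 up 0.0
```

```bash
python3 - <<'E'
from fk import *
d=np.radians
for a in(40,45):
    for k in"AB":
        for h in(-30,-20,-10,0,5):
            R=rot(d(h),d(a),True); g=np.array([*FR[k],.084]); b=R.apply([0,0,-1])
            x,e=ik(g,R)
            if e<.005: print(a,k,h,x,e,"back",ik(g+.1*b,R)[1],"up",ik(g+[0,0,.1],R)[1])
E
```

```text
40 A -30 [ 0.45 -0.03  2.23 -1.17  0.76  0.23] 0.0 back 0.0 up 0.0
40 A -20 [ 0.38 -0.14  2.33 -1.21  0.58  0.09] 0.0 back 0.0 up 0.0
40 A -10 [ 0.27 -0.24  2.42 -1.17  0.37 -0.12] 0.0 back 0.032 up 0.0
40 A 0 [ 0.15 -0.31  2.47 -0.76  0.16 -0.72] 0.0 back 0.11 up 0.0
40 A 5 [ 0.08 -0.33  2.48  0.07  0.12 -1.64] 0.0 back 0.13 up 0.0
40 B -30 [ 0.57  0.08  2.12 -1.13  0.85  0.28] 0.0 back 0.0 up 0.0
40 B -20 [ 0.52 -0.03  2.23 -1.19  0.68  0.18] 0.0 back 0.0 up 0.0
40 B -10 [ 0.43 -0.14  2.33 -1.22  0.48  0.03] 0.0 back 0.0 up 0.0
40 B 0 [ 0.32 -0.22  2.4  -1.13  0.27 -0.24] 0.0 back 0.029 up 0.0
40 B 5 [ 0.26 -0.25  2.42 -0.9   0.17 -0.56] 0.0 back 0.064 up 0.0
45 A -30 [ 0.41 -0.05  2.19 -1.    0.74  0.05] 0.0 back 0.0 up 0.0
45 A -20 [ 0.34 -0.15  2.29 -0.98  0.58 -0.15] 0.0 back 0.0 up 0.0
45 A -10 [ 0.25 -0.23  2.36 -0.84  0.4  -0.47] 0.0 back 0.0 up 0.0
45 A 0 [ 0.14 -0.29  2.41 -0.38  0.27 -1.11] 0.0 back 0.018 up 0.0
45 A 5 [ 0.08 -0.31  2.42  0.03  0.25 -1.61] 0.0 back 0.034 up 0.0
45 B -30 [ 0.54  0.06  2.09 -0.99  0.83  0.13] 0.0 back 0.0 up 0.0
45 B -20 [ 0.48 -0.04  2.19 -1.    0.67 -0.03] 0.0 back 0.0 up 0.0
45 B -10 [ 0.4  -0.13  2.27 -0.95  0.5  -0.25] 0.0 back 0.0 up 0.0
45 B 0 [ 0.31 -0.21  2.34 -0.72  0.33 -0.66] 0.0 back 0.0 up 0.0
45 B 5 [ 0.25 -0.23  2.36 -0.46  0.26 -1.01] 0.0 back 0.0 up 0.0
```

```bash
cat >> h.py <<'E'
PA=np.radians(42); HD=dict(A=np.radians(-10),B=np.radians(-5),C=0.,D=np.radians(5))
def PK(k): return rot(HD[k],PA,True)
PLACE=rot(YAW,np.pi/2-PA)
E
python3 - <<'E'
from fk import *
go(pose()[1],rot(YAW,np.pi/2,True),False)
for k in"ABCD":
    R=PK(k); g=np.array([*FR[k],.084]); b=R.apply([0,0,-1]); print(k,ik(g,R),ik(g+.08*b,R)[1],ik(g+[0,0,.09],R)[1])
for c in(-.099,-.033,.033,.099): print(ik(pump(.042,c,.065),PLACE),ik(pump(.042,c,.14),PLACE)[1])
E
```

```text
turn [ 0.07  6.98 -0.01] shift(after) [0. 0. 0.] shift(before) [0. 0. 0.] t 33.25
A (array([ 0.26, -0.24,  2.39, -1.03,  0.38, -0.27]), 0.0) 0.0 0.0
B (array([ 0.37, -0.18,  2.34, -1.06,  0.39, -0.22]), 0.0) 0.0 0.0
C (array([ 0.47, -0.11,  2.28, -1.08,  0.39, -0.19]), 0.0) 0.0 0.0
D (array([ 0.55, -0.03,  2.2 , -1.09,  0.38, -0.19]), 0.0) 0.0 0.0
(array([-0.77,  0.13,  2.03,  0.93,  0.8 , -0.06]), 0.0) 0.0
(array([-0.69, -0.  ,  2.16,  0.94,  0.74, -0.02]), 0.0) 0.0
(array([-0.6 , -0.14,  2.29,  0.93,  0.68,  0.06]), 0.0) 0.0
(array([-0.48, -0.27,  2.4 ,  0.89,  0.62,  0.19]), 0.0) 0.0
```

servo_tool(translation=[[0, 0, 0], [0, 0, 0], [0, 0, 0], [0, 0, 0], [0, 0, 0], [0, 0, 0], [0, 0, 0], [0, 0, 0], [0, 0, 0], [0, 0, 0], [0, 0, 0], [0, 0, 0]], dr=[[0, 1, 0], [0, 1, 0], [0, 1, 0], [0, 1, 0], [0, 1, 0], [0, 1, 0], [0, 1, 0], [0, 0, 0.77], [0, 0, 0.77], [0, 0, 0.77], [0, 0, 0.78], [0, 0, 0]], fingers=[0.5, 0.5, 0.5, 0.5, 0.5, 0.5, 0.5, 0.5, 0.5, 0.5, 0.5, 0.5])

```text
clock: 34.75
ee_pos: [0.5387, 0.0672, 0.2774]
tool_rot: [-0.004, 0.085, 0.996, 0.002]
contact_force: [-0.2, -0.0, 0.1]
gripper_width: 0.0429
grip_force: 0.0
```

```bash
cat >> h.py <<'E'
def S(k,back=.075,z=.15): return np.array([FR[k][0]-back*np.cos(HD[k]),FR[k][1]-back*np.sin(HD[k]),z])
E
python3 - <<'E'
from fk import *
for b,z in((.075,.15),(.09,.2),(.08,.2)): print(ik(S("A",b,z),PK("A")),ik(S("A",b,z),rot(HD["A"],np.pi/2,True))[1])
go(S("A",.08,.2),rot(HD["A"],np.pi/2,True)); s,e,C=pose();print(e,s["joints"])
E
```

```text
(array([ 0.37, -0.59,  2.5 , -0.74,  0.61, -0.54]), 0.004) 0.0
(array([ 0.4 , -0.7 ,  2.47, -0.64,  0.73, -0.66]), 0.0) 0.0
(array([ 0.38, -0.67,  2.45, -0.64,  0.71, -0.66]), 0.0) 0.0
turn [ 0.03 -0.07  0.03] shift(after) [0.83 1.43 2.38] shift(before) [0.81 1.42 2.39] t 34.75
[0.5387 0.0672 0.2774] [ 0.0263 -0.0252  1.6111  0.0054  1.564  -1.374 ]
```

servo_tool(translation=[[0.28, 0.48, 0.79], [0.28, 0.48, 0.79], [0.28, 0.48, 0.79], [0, 0, 0], [0, 0, 0], [0, 0, 0], [0, 0, 0], [0, 0, 0], [0, 0, 0], [0, 0, 0], [0, 0, 0]], dr=[[0, 0, 0], [0, 0, 0], [0, 0, 0], [0, -0.86, 0], [0, -0.86, 0], [0, -0.86, 0], [0, -0.87, 0], [0, -0.87, 0], [0, -0.87, 0], [0, -0.87, 0], [0, 0, 0]], fingers=[0.5, 0.5, 0.5, 0.5, 0.5, 0.5, 0.5, 0.5, 0.5, 0.5, 0.5])

```text
clock: 36.12
ee_pos: [0.5194, 0.115, 0.2044]
tool_rot: [0.404, 0.077, 0.911, -0.033]
contact_force: [-0.5, -0.2, 0.5]
gripper_width: 0.0426
grip_force: 0.0
```

```bash
python3 - <<'E'
from fk import *
R=PK("A"); g=np.array([*FR["A"],.084])
go(g+R.apply([0,0,-.085]),R); go(g,R); s,e,C=pose();print(e,s["joints"])
E
```

```text
turn [ 0.05 -0.02  0.02] shift(after) [ 1.15 -0.03  1.69] shift(before) [ 1.14 -0.04  1.69] t 36.12
turn [ 0.05 -0.02  0.02] shift(after) [ 1.15 -0.03  4.53] shift(before) [ 1.14 -0.06  4.53] t 36.12
[0.5194 0.115  0.2044] [ 0.3594 -0.628   2.4255 -0.6302  0.6823 -0.6825]
```

servo_tool(translation=[[0.58, -0.02, 0.85], [0.57, -0.02, 0.84], [0, 0, 0.71], [0, 0, 0.71], [0, 0, 0.71], [0, 0, 0.71], [0, 0, 0], [0, 0, 0]], dr=[[0.05, -0.02, 0.02], [0, 0, 0], [0, 0, 0], [0, 0, 0], [0, 0, 0], [0, 0, 0], [0, 0, 0], [0, 0, 0]], fingers=[0.5, 0.5, 0.5, 0.5, 0.5, 0.5, 0.5, 0.5])

```text
clock: 37.12
ee_pos: [0.5992, 0.1003, 0.0921]
tool_rot: [0.407, 0.082, 0.909, -0.035]
contact_force: [-0.2, 0.6, -0.0]
gripper_width: 0.0427
grip_force: 0.0
```

servo_tool(translation=[[0, 0, 0], [0, 0, 0], [0, 0, 0], [0, 0, 0]], dr=[[0, 0, 0], [0, 0, 0], [0, 0, 0], [0, 0, 0]], fingers=[0.2, 0.2, 0.2, 0.2], force=40)

```text
clock: 37.62
ee_pos: [0.5992, 0.1009, 0.0926]
tool_rot: [0.408, 0.081, 0.909, -0.034]
contact_force: [-1.2, -1.8, 5.1]
gripper_width: 0.0231
grip_force: 39.3
```

```bash
python3 - <<'E'
from fk import *
s,e,C=pose();print(e+C.apply([0,0,.006]),s["gripper_width"],s["contact_force"],C.inv().apply([0,0,.03])/.03)
go(e+[0,0,.08],C,False); go([.52,.02,.27],rot(HD["A"],np.pi/2,True),False)
print(ik(e+[0,0,.08],C,False),ik([e[0]-.05,e[1]-.06,e[2]+.12],C,False))
E
```

```text
[0.6036 0.1002 0.0886] 0.0230935644946444 [-1.2084 -1.769   5.1448] [-0.747   0.0046 -0.6648]
turn [0. 0. 0.] shift(after) [-1.99  0.01 -1.77] shift(before) [-1.99  0.01 -1.77] t 37.62
turn [ 0.02  6.04 -0.03] shift(after) [ 2.13 -3.12 -5.91] shift(before) [-3.02 -3.09 -5.53] t 37.62
(array([ 0.26, -0.38,  2.33, -0.71,  0.51, -0.62]), 0.0) (array([ 0.12, -0.68,  2.45, -0.39,  0.59, -1.04]), 0.0)
```

servo_tool(translation=[[-0.3, 0, -0.27], [-0.55, 0, -0.49], [-0.55, 0, -0.49], [-0.6, 0, -0.53], [0, 0, 0]], dr=[[0, 0, 0], [0, 0, 0], [0, 0, 0], [0, 0, 0], [0, 0, 0]], fingers=[0.2, 0.2, 0.2, 0.2, 0.2])

```text
clock: 38.25
ee_pos: [0.5998, 0.1008, 0.1742]
tool_rot: [0.409, 0.082, 0.908, -0.033]
contact_force: [-0.3, 0.6, -1.0]
gripper_width: 0.0228
grip_force: 39.0
```

```bash
python3 - <<'E'
from fk import *
s,e,C=pose();print(e,s["gripper_width"],s["grip_force"],s["contact_force"]); go([.55,.04,.22],C,False)
g=get_image("side"); cv2.imwrite("pics/side3.png",cv2.resize(g["image"][100:260,200:400,::-1],(750,600),interpolation=cv2.INTER_CUBIC))
E
```

```text
[0.5998 0.1008 0.1742] 0.02280526975973318 39.0002578496933 [-0.2966  0.6108 -0.9943]
turn [0. 0. 0.] shift(after) [-0.31 -2.28 -1.98] shift(before) [-0.31 -2.28 -1.98] t 38.25
```

View pics/side3.png

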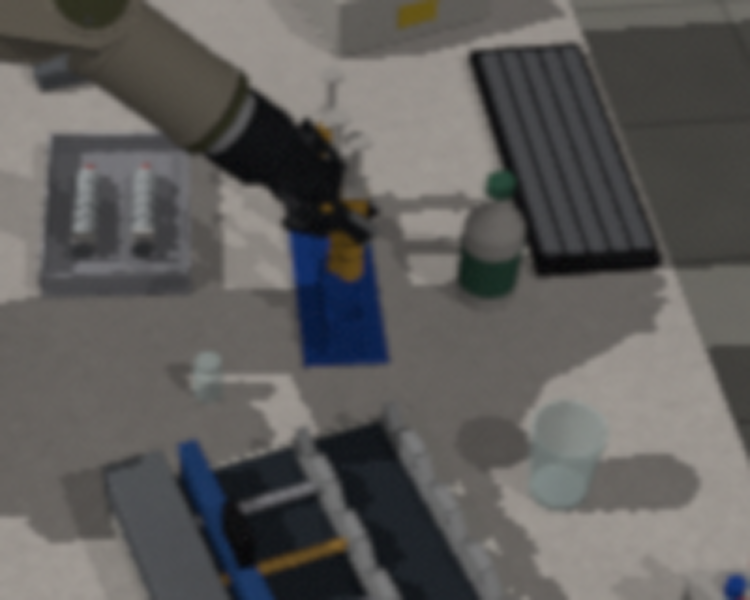

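Syringe A is out of the rack (340,240), both spent syringes lie flat in the tray (85,205 and 143,205), and the pump channels are empty. Next I reorient it at a safe height.

servo_tool(translation=[[-0.1, -0.76, -0.66], [-0.1, -0.76, -0.66], [-0.1, -0.76, -0.66], [0, 0, 0], [0, 0, 0], [0, 0, 0], [0, 0, 0], [0, 0, 0], [0, 0, 0], [0, 0, 0]], dr=[[0, 0, 0], [0, 0, 0], [0, 0, 0], [0, 0.86, 0], [0, 0.86, 0], [0, 0.86, 0], [0, 0.86, 0], [0, 0.86, 0], [0, 0.86, 0], [0, 0.86, 0]], fingers=[0.2, 0.2, 0.2, 0.2, 0.2, 0.2, 0.2, 0.2, 0.2, 0.2])

```text
clock: 39.55
ee_pos: [0.5483, 0.0389, 0.2157]
tool_rot: [-0.002, 0.089, 0.996, 0.001]
contact_force: [-0.1, -0.0, -0.4]
gripper_width: 0.0231
grip_force: 39.3
```

servo_tool(translation=[[0, 0, -0.05], [0, 0, -0.05], [0, 0, -0.05], [0, 0, -0.05], [0, 0, -0.05], [0, 0, -0.05], [0, 0, -0.05], [0, 0, -0.05], [0, 0, -0.05], [0, 0, -0.05], [0, 0, -0.05], [0, 0, -0.05], [0, 0, -0.05], [0, 0, -0.05], [0, 0, -0.05], [0, 0, -0.05], [0, 0, -0.05], [0, 0, -0.05], [0, 0, -0.05], [0, 0, -0.05]], dr=[[0, 0, 0.97], [0, 0, 0.97], [0, 0, 0.97], [0, 0, 0.97], [0, 0, 0.97], [0, 0, 0.97], [0, 0, 0.97], [0, 0, 0.97], [0, 0, 0.97], [0, 0, 0.97], [0, 0, 0.97], [0, 0, 0.97], [0, 0, 0.97], [0, 0, 0.97], [0, 0, 0.97], [0, 0, 0.97], [0, 0, 0.97], [0, 0, 0.97], [0, 0, 0.97], [0, 0, 0.97]], fingers=[0.2, 0.2, 0.2, 0.2, 0.2, 0.2, 0.2, 0.2, 0.2, 0.2, 0.2, 0.2, 0.2, 0.2, 0.2, 0.2, 0.2, 0.2, 0.2, 0.2])

```text
clock: 42.05
ee_pos: [0.548, 0.0388, 0.2452]
tool_rot: [-0.001, 0.992, 0.124, -0.001]
contact_force: [-1.3, 0.6, -0.6]
gripper_width: 0.0232
grip_force: 39.3
```

```bash
python3 - <<'E'
from fk import *
s,e,C=pose();print(e,s["gripper_width"],s["joints"]); go(pump(.032,-.099,.16),rot(YAW,np.pi/2)); go(pump(.032,-.099,.16),PLACE)
E
```

```text
[0.548  0.0388 0.2452] 0.023228412285547537 [-0.0238  0.0005  1.644   0.0019  1.4988  1.2976]
turn [-0.02  0.01 -0.05] shift(after) [-0.29 10.13  2.64] shift(before) [-0.22 10.14  2.62] t 42.05
turn [ 0.    5.26 -0.06] shift(after) [-2.12 10.13  1.71] shift(before) [-0.35 10.14  2.67] t 42.05
```

servo_tool(translation=[[-0.02, 0.92, 0], [-0.02, 0.92, 0], [-0.02, 0.92, 0], [-0.02, 0.92, 0], [-0.02, 0.92, 0], [-0.02, 0.92, 0], [-0.02, 0.92, 0], [-0.02, 0.92, 0], [-0.02, 0.92, 0], [-0.02, 0.92, 0], [-0.02, 0.94, 0], [0, 0, 0], [0, 0, 0], [0, 0, 0], [0, 0, 0], [0, 0, 0], [0, 0, 0], [0, 0, 0]], dr=[[0, 0, -0.05], [0, 0, 0], [0, 0, 0], [0, 0, 0], [0, 0, 0], [0, 0, 0], [0, 0, 0], [0, 0, 0], [0, 0, 0], [0, 0, 0], [0, 0, 0], [0, 0.88, 0], [0, 0.88, 0], [0, 0.88, 0], [0, 0.88, 0], [0, 0.87, 0], [0, 0.87, 0], [0, 0, 0]], fingers=[0.2, 0.2, 0.2, 0.2, 0.2, 0.2, 0.2, 0.2, 0.2, 0.2, 0.2, 0.2, 0.2, 0.2, 0.2, 0.2, 0.2, 0.2])

```text
clock: 44.3
ee_pos: [0.6186, -0.2558, 0.2416]
tool_rot: [-0.051, 0.926, 0.119, 0.354]
contact_force: [-0.3, 0.1, -1.3]
gripper_width: 0.0233
grip_force: 39.4
```

```bash
cat >> h.py <<'E'
def held(view=None):  # amber barrel and cap of the syringe near the tool, in the pump's axes, relative to grasp point
    s,e,C=pose(); gp=topump(e+C.apply([0,0,.006])); print("grasp pt",gp,"width",s["gripper_width"],"F",s["contact_force"].round(1),"t",round(s["clock"],1))
    for n,b in(("top",[.0016,-.0036,0]),("side",[-.0002,.0017,0])):
        g=get_image(n); W,H=cloud(g); Q=topump(W+b); near=(np.abs(Q-gp)<[.13,.025,.05]).all(-1); h,s_=H[...,0],H[...,1]
        am=near&(h>8)&(h<25)&(s_>130); cap=near&(h>95)&(h<125)&(s_>100); wh=near&(s_<60)&(H[...,2]>120)
        for nm,m in(("amber",am),("cap",cap),("white",wh)):
            if m.sum()>3:
                q=Q[m]; f=np.polyfit(q[:,0],q[:,1],1)[0] if nm=="amber" else 0
                print(n,nm,m.sum(),"x",np.percentile(q[:,0],[2,98]),"y",np.median(q[:,1]).round(4),"z",np.percentile(q[:,2],[10,90]).round(4),"slope",round(f,3),"zslope",round(np.polyfit(q[:,0],q[:,2],1)[0],3))
        if view and n=="side":
            c=g["R"]@e+g["t"]; u,v=int(g["fx"]*c[0]/c[2]+g["cx"]),int(g["fy"]*c[1]/c[2]+g["cy"])
            cv2.imwrite(view,cv2.resize(g["image"][v-50:v+50,u-65:u+65,::-1],(780,600),interpolation=cv2.INTER_CUBIC))
E
python3 - <<'E'
from fk import *
held("pics/s4.png"); go(pump(.030,-.099,.068),PLACE); s,e,C=pose();print(s["joints"])
E
```

```text
grasp pt [ 0.0384 -0.098   0.2371] width 0.02334307600462997 F [-0.3  0.1 -1.3] t 44.3
top amber 196 x [0.0227 0.1056] y -0.097 z [0.2457 0.254 ] slope 0.079 zslope -0.012
top cap 4 x [0.1162 0.1196] y -0.0973 z [0.2439 0.2455] slope 0 zslope 0.367
top white 19 x [-0.0513  0.121 ] y -0.0877 z [0.2372 0.2472] slope 0 zslope -0.007
side amber 171 x [0.0348 0.1059] y -0.1022 z [0.2477 0.2568] slope 0.019 zslope -0.064
side white 5 x [-0.051  -0.0487] y -0.1013 z [0.2477 0.2545] slope 0 zslope -1.608
turn [-0.05 -0.   -0.  ] shift(after) [-4.1   0.    4.05] shift(before) [-4.1   0.03  4.05] t 44.4
[-0.7678 -0.0414  1.8481  0.7303  1.0406  0.2567]
```

View pics/s4.png

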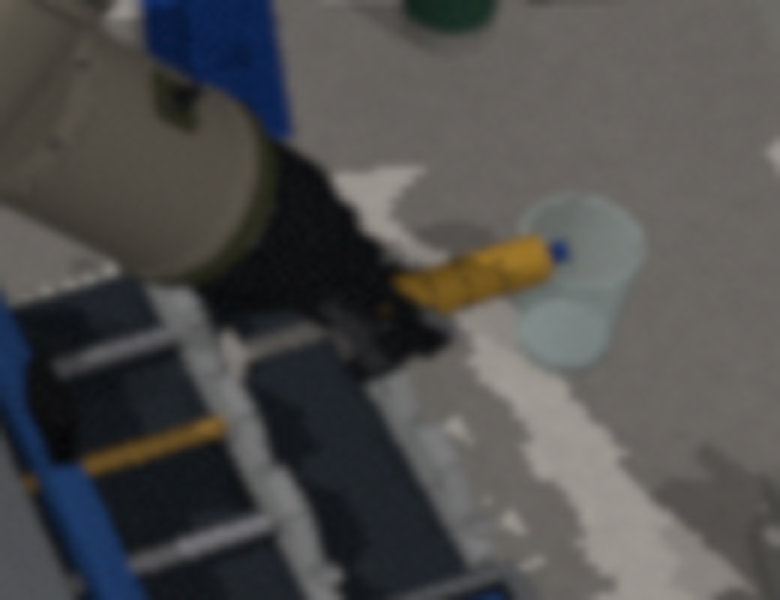

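Syringe A is held level with its nozzle forward (cap at 560,250) and its axis along the channel. I'll lower it into channel -99.

servo_tool(translation=[[-0.8, 0, 0.79], [-0.8, 0, 0.79], [-0.8, 0, 0.79], [-0.8, 0, 0.79], [-0.4, 0.0, 0.4], [-0.3, 0, 0.29], [-0.2, 0, 0.2], [0, 0, 0], [0, 0, 0]], dr=[[-0.05, 0, 0], [0, 0, 0], [0, 0, 0], [0, 0, 0], [0, 0, 0], [0, 0, 0], [0, 0, 0], [0, 0, 0], [0, 0, 0]], fingers=[0.2, 0.2, 0.2, 0.2, 0.2, 0.2, 0.2, 0.2, 0.2])

```text
clock: 45.52
ee_pos: [0.6129, -0.2591, 0.0753]
tool_rot: [-0.045, 0.925, 0.121, 0.358]
contact_force: [0.4, 0.2, -0.5]
gripper_width: 0.0232
grip_force: 39.4
```

```bash
python3 - <<'E'
from fk import *
held(); go(pump(.030,-.099,.066),PLACE)
E
```

```text
grasp pt [ 0.032  -0.0998  0.0708] width 0.023174358076399747 F [ 0.4  0.2 -0.5] t 45.5
top amber 177 x [0.0153 0.0968] y -0.0988 z [0.0773 0.0889] slope 0.062 zslope -0.046
top cap 27 x [-0.0979  0.1097] y -0.0877 z [0.0321 0.0876] slope 0 zslope 0.022
top white 45 x [0.0049 0.1242] y -0.0873 z [0.0303 0.04  ] slope 0 zslope -0.293
side amber 162 x [0.0232 0.097 ] y -0.1034 z [0.0787 0.0897] slope -0.009 zslope -0.083
side cap 56 x [-0.0977  0.0897] y -0.1014 z [0.0353 0.0859] slope 0 zslope -0.033
turn [ 0.01 -0.04  0.02] shift(after) [-0.15 -0.02  0.07] shift(before) [-0.16 -0.02  0.07] t 45.62
```

servo_tool(translation=[[-0.09, 0, 0.1], [0, 0, 0], [0, 0, 0], [0, 0, 0], [0, 0, 0]], dr=[[0, 0, 0], [0, 0, 0], [0, 0, 0], [0, 0, 0], [0, 0, 0]], fingers=[0.2, 0.2, 0.5, 0.5, 0.5])

```text
clock: 46.25
ee_pos: [0.6125, -0.2586, 0.0703]
tool_rot: [-0.045, 0.925, 0.12, 0.358]
contact_force: [-0.6, 0.7, 0.4]
gripper_width: 0.0426
grip_force: 0.0
```

servo_tool(translation=[[0.3, 0, -0.33], [0.6, 0, -0.66], [0.6, 0, -0.66], [0.6, 0, -0.66], [0.6, 0, -0.66], [0, 0, 0]], dr=[[0, 0, 0], [0, 0, 0], [0, 0, 0], [0, 0, 0], [0, 0, 0], [0, 0, 0]], fingers=[0.5, 0.5, 0.5, 0.5, 0.5, 0.5])

```text
clock: 47.0
ee_pos: [0.6137, -0.2596, 0.195]
tool_rot: [-0.043, 0.924, 0.121, 0.36]
contact_force: [0.2, -0.3, 0.4]
gripper_width: 0.0427
grip_force: 0.0
```

```bash
cat >> h.py <<'E'
def chans():  # what lies in each channel (pump axes)
    for n,b in(("top",[.0016,-.0036,0]),("side",[-.0002,.0017,0])):
        W,H=cloud(get_image(n)); Q=topump(W+b); h,s_=H[...,0],H[...,1]
        for c in(-.099,-.033,.033,.099):
            m=(abs(Q[...,1]-c)<.022)&(Q[...,2]>.062)&(Q[...,2]<.095)&(h>8)&(h<25)&(s_>130)&(Q[...,0]>-.06)&(Q[...,0]<.15)
            if m.sum()>20:
                q=Q[m]; print(n,c,m.sum(),"x",np.percentile(q[:,0],[1,99]).round(4),"y",np.median(q[:,1]).round(4),"ztop",np.percentile(q[:,2],95).round(4),"slope",round(np.polyfit(q[:,0],q[:,1],1)[0],3))
E
python3 - <<'E'
from fk import *
chans(); fresh(False); s,e,C=pose(); go(e,rot(YAW,np.pi/2),False); print(e,s["joints"])
print(tray())
E
```

```text
top -0.099 82 x [-0.0002  0.0991] y -0.0964 ztop 0.079 slope 0.035
side -0.099 224 x [0.0027 0.097 ] y -0.1037 ztop 0.0788 slope -0.009
  rack (array([603.9, 202.3]), array([243.2,  80. ]), 87.5)
  rack (array([604. , 193.5]), array([252.9,  77.9]), 87.1)
turn [-0.   -5.27  0.01] shift(after) [0. 0. 0.] shift(before) [0. 0. 0.] t 47.2
[ 0.6118 -0.2578  0.1891] [-0.7816  0.0022  1.9159  0.7839  0.9617  0.1516]
(array([0.3908, 0.2988]), array([227.4, 149.5]), 85.66)
```

Syringe A is seated: barrel top at 79 mm, nozzle at about pump x 111 mm. Now for syringe B.

servo_tool(translation=[[0, 0, 0], [0, 0, 0], [0, 0, 0], [0, 0, 0], [0, 0, 0], [0, 0, 0], [0, 0, -0.2], [0, 0, -0.2], [0, 0, -0.2], [0, 0, -0.2], [0, 0, -0.2], [0, 0, -0.2], [0, 0, -0.2], [0, 0, -0.2], [0, 0, -0.2], [0, 0, 0], [0, 0, 0], [0, 0, 0], [0, 0, 0], [0, 0, 0]], dr=[[0, -0.88, 0], [0, -0.88, 0], [0, -0.88, 0], [0, -0.88, 0], [0, -0.88, 0], [0, -0.87, 0], [0, 0, -1], [0, 0, -1], [0, 0, -1], [0, 0, -1], [0, 0, -1], [0, 0, -1], [0, 0, -1], [0, 0, -1], [0, 0, -1], [0, 0, -1], [0, 0, -1], [0, 0, -1], [0, 0, -1], [0, 0, -1]], fingers=[0.5, 0.5, 0.5, 0.5, 0.5, 0.5, 0.5, 0.5, 0.5, 0.5, 0.5, 0.5, 0.5, 0.5, 0.5, 0.5, 0.5, 0.5, 0.5, 0.5])

```text
clock: 49.75
ee_pos: [0.6118, -0.2579, 0.2428]
tool_rot: [-0.0, 0.446, 0.895, -0.0]
contact_force: [0.5, -0.8, -0.0]
gripper_width: 0.0423
grip_force: 0.0
```

servo_tool(translation=[[0, 0, 0], [0, 0, 0], [0, 0, 0], [0, 0, 0], [0, 0, 0], [0, 0, 0], [0, 0, 0]], dr=[[0, 0, -1], [0, 0, -1], [0, 0, -1], [0, 0, -1], [0, 0, -1], [0, 0, -1], [0, 0, 0]], fingers=[0.5, 0.5, 0.5, 0.5, 0.5, 0.5, 0.5])

```text
clock: 50.62
ee_pos: [0.6118, -0.258, 0.243]
tool_rot: [0.0, 0.046, 0.999, -0.0]
contact_force: [0.9, -0.6, 0.4]
gripper_width: 0.0426
grip_force: 0.0
```

```bash
python3 - <<'E'
from fk import *
go(S("B",.08,.2),rot(HD["B"],np.pi/2,True)); s,e,C=pose(); print(e,s["joints"])
E
```

```text
turn [-0.    0.   -0.03] shift(after) [ 4.16 14.03  1.23] shift(before) [ 4.22 14.01  1.23] t 50.62
[ 0.6118 -0.258   0.243 ] [-0.4762  0.3082  1.3086 -0.0001  1.5245 -1.9553]
```

servo_tool(translation=[[0.3, 1, 0.09], [0.3, 1, 0.09], [0.3, 1, 0.09], [0.3, 1, 0.09], [0.3, 1, 0.09], [0.3, 1, 0.09], [0.3, 1, 0.09], [0.3, 1, 0.09], [0.3, 1, 0.09], [0.3, 1, 0.09], [0.3, 1, 0.09], [0.3, 1, 0.09], [0.3, 1, 0.09], [0.3, 1, 0.09], [0, 0, 0], [0, 0, 0], [0, 0, 0], [0, 0, 0], [0, 0, 0], [0, 0, 0]], dr=[[0, 0, -0.03], [0, 0, 0], [0, 0, 0], [0, 0, 0], [0, 0, 0], [0, 0, 0], [0, 0, 0], [0, 0, 0], [0, 0, 0], [0, 0, 0], [0, 0, 0], [0, 0, 0], [0, 0, 0], [0, 0, 0], [0, -1, 0], [0, -1, 0], [0, -1, 0], [0, -1, 0], [0, -1, 0], [0, -1, 0]], fingers=[0.5, 0.5, 0.5, 0.5, 0.5, 0.5, 0.5, 0.5, 0.5, 0.5, 0.5, 0.5, 0.5, 0.5, 0.5, 0.5, 0.5, 0.5, 0.5, 0.5])

```text
clock: 53.12
ee_pos: [0.523, 0.1714, 0.2059]
tool_rot: [0.409, 0.041, 0.911, -0.017]
contact_force: [0.4, -0.9, 0.2]
gripper_width: 0.0428
grip_force: 0.0
```

```bash
cat >> h.py <<'E'
def pickinfo(k,z=.074):
    R=PK(k); g=np.array([*FR[k],z]); go(g+R.apply([0,0,-.085]),R); go(g,R)
E
python3 - <<'E'
from fk import *
fresh(); pickinfo("B"); print(ik([*FR["B"],.074],PK("B")))
E
```

```text
top thumb [[0.602, 0.1682, 0.1793], [0.6054, 0.235, 0.1792], [0.608, 0.3004, 0.1792]] 
  amber [[0.5929, 0.1657, 0.0841], [0.5953, 0.2316, 0.0812], [0.6, 0.2953, 0.0836]]
  rack (array([605.1, 243.9]), array([159.9,  79.1]), 87.93)
side thumb [[0.6043, 0.1642, 0.1782], [0.5344, 0.1911, 0.1862], [0.6066, 0.2292, 0.1781], [0.6102, 0.2951, 0.1776]] 
  amber [[0.6007, 0.1627, 0.084], [0.6016, 0.2549, 0.098]]
  rack (array([604.6, 195.1]), array([252.1,  78.2]), 87.2)
turn [-0.01 -0.01  0.02] shift(after) [1.27 0.07 1.87] shift(before) [1.27 0.08 1.87] t 53.23
turn [-0.01 -0.01  0.02] shift(after) [1.27 0.07 4.71] shift(before) [1.26 0.08 4.71] t 53.23
(array([ 0.37, -0.16,  2.35, -1.12,  0.37, -0.16]), 0.0)
```

servo_tool(translation=[[0.59, 0.04, 0.9], [0.58, 0.04, 0.9], [0, 0, 0.7], [0, 0, 0.7], [0, 0, 0.7], [0, 0, 0.72], [0, 0, 0], [0, 0, 0]], dr=[[0, 0, 0.02], [0, 0, 0], [0, 0, 0], [0, 0, 0], [0, 0, 0], [0, 0, 0], [0, 0, 0], [0, 0, 0]], fingers=[0.5, 0.5, 0.5, 0.5, 0.5, 0.5, 0.5, 0.5])

```text
clock: 54.22
ee_pos: [0.6035, 0.166, 0.0878]
tool_rot: [0.407, 0.042, 0.912, -0.018]
contact_force: [-0.7, 0.2, 0.7]
gripper_width: 0.0429
grip_force: 0.0
```

```bash
python3 - <<'E'
from fk import *
go([*FR["B"],.078],PK("B"));s,e,C=pose(); print(e,s["contact_force"],e+C.apply([0,0,.006]))
E
```

```text
turn [-0.01  0.01 -0.02] shift(after) [ 0.23 -0.03  0.03] shift(before) [ 0.23 -0.03  0.03] t 54.23
[0.6035 0.166  0.0878] [-0.7298  0.2417  0.7077] [0.608  0.1656 0.0838]
```

servo_tool(translation=[[0.2, -0.03, 0], [0, 0, 0], [0, 0, 0], [0, 0, 0], [0, 0, 0], [0, 0, 0]], dr=[[0, 0, 0], [0, 0, 0], [0, 0, 0], [0, 0, 0], [0, 0, 0], [0, 0, 0]], fingers=[0.5, 0.5, 0.2, 0.2, 0.2, 0.2])

```text
clock: 54.98
ee_pos: [0.5992, 0.166, 0.0832]
tool_rot: [0.408, 0.041, 0.912, -0.018]
contact_force: [-0.4, -0.2, 2.5]
gripper_width: 0.0229
grip_force: 39.2
```

servo_tool(translation=[[-0.3, 0, -0.27], [-0.55, 0, -0.49], [-0.55, 0, -0.49], [-0.6, 0, -0.53], [0, 0, 0]], dr=[[0, 0, 0], [0, 0, 0], [0, 0, 0], [0, 0, 0], [0, 0, 0]], fingers=[0.2, 0.2, 0.2, 0.2, 0.2])

```text
clock: 55.6
ee_pos: [0.6004, 0.1663, 0.1658]
tool_rot: [0.409, 0.041, 0.911, -0.017]
contact_force: [-0.5, 0.0, 0.1]
gripper_width: 0.0229
grip_force: 39.3
```

```bash
python3 - <<'E'
from fk import *
s,e,C=pose(); print(e,s["contact_force"],s["gripper_width"]); go([.55,.06,.22],C,False); print(ik([.55,.06,.22],C,False))
E
```

```text
[0.6004 0.1663 0.1658] [-0.4915  0.0355  0.0571] 0.022917606577428216
turn [0. 0. 0.] shift(after) [-0.46 -3.67 -2.22] shift(before) [-0.46 -3.67 -2.22] t 55.6
(array([ 0.11, -0.7 ,  2.44, -0.26,  0.58, -1.22]), 0.0)
```

servo_tool(translation=[[-0.12, -0.92, -0.56], [-0.12, -0.92, -0.56], [-0.12, -0.92, -0.56], [-0.1, -0.92, -0.56], [0, 0, 0], [0, 0, 0], [0, 0, 0], [0, 0, 0], [0, 0, 0], [0, 0, 0], [0, 0, 0], [0, 0, 0], [0, 0, 0], [0, 0, 0], [0, 0, 0], [0, 0, 0], [0, 0, 0], [0, 0, 0], [0, 0, 0], [0, 0, 0]], dr=[[0, 0, 0], [0, 0, 0], [0, 0, 0], [0, 0, 0], [0, 1, 0], [0, 1, 0], [0, 1, 0], [0, 1, 0], [0, 1, 0], [0, 1, 0], [0, 0, 1], [0, 0, 1], [0, 0, 1], [0, 0, 1], [0, 0, 1], [0, 0, 1], [0, 0, 1], [0, 0, 1], [0, 0, 1], [0, 0, 1]], fingers=[0.2, 0.2, 0.2, 0.2, 0.2, 0.2, 0.2, 0.2, 0.2, 0.2, 0.2, 0.2, 0.2, 0.2, 0.2, 0.2, 0.2, 0.2, 0.2, 0.2])

```text
clock: 58.1
ee_pos: [0.5481, 0.0586, 0.2159]
tool_rot: [0.0, 0.679, 0.734, -0.001]
contact_force: [0.2, 0.5, -0.3]
gripper_width: 0.0229
grip_force: 39.3
```

servo_tool(translation=[[0, 0, -0.1], [0, 0, -0.1], [0, 0, -0.1], [0, 0, -0.1], [0, 0, -0.1], [0, 0, -0.1], [0, 0, -0.1], [0, 0, -0.1], [0, 0, -0.1], [0, 0, -0.1], [0, 0, 0]], dr=[[0, 0, 1], [0, 0, 1], [0, 0, 1], [0, 0, 1], [0, 0, 1], [0, 0, 1], [0, 0, 1], [0, 0, 1], [0, 0, 1], [0, 0, 1], [0, 0, 0]], fingers=[0.2, 0.2, 0.2, 0.2, 0.2, 0.2, 0.2, 0.2, 0.2, 0.2, 0.2])

```text
clock: 59.48
ee_pos: [0.5483, 0.0588, 0.2465]
tool_rot: [0.001, 0.992, 0.129, 0.0]
contact_force: [0.8, -0.1, -0.3]
gripper_width: 0.0224
grip_force: 39.3
```

```bash
python3 - <<'E'
from fk import *
s,e,C=pose();print(e,s["gripper_width"]); go(pump(.036,-.033,.16),rot(YAW,np.pi/2))
E
```

```text
[0.5483 0.0588 0.2465] 0.02244132016743222
turn [0.01 0.   0.02] shift(after) [-0.34  8.57  2.68] shift(before) [-0.36  8.56  2.69] t 59.48
```

servo_tool(translation=[[-0.04, 0.95, 0], [-0.04, 0.95, 0], [-0.04, 0.95, 0], [-0.04, 0.95, 0], [-0.04, 0.95, 0], [-0.04, 0.95, 0], [-0.04, 0.95, 0], [-0.04, 0.95, 0], [-0.04, 0.96, 0], [0, 0, 0], [0, 0, 0], [0, 0, 0], [0, 0, 0], [0, 0, 0], [0, 0, 0], [-0.67, 0, 0.74], [-0.67, 0, 0.74], [-0.67, 0, 0.74], [-0.67, 0, 0.74], [0, 0, 0]], dr=[[0, 0, 0.02], [0, 0, 0], [0, 0, 0], [0, 0, 0], [0, 0, 0], [0, 0, 0], [0, 0, 0], [0, 0, 0], [0, 0, 0], [0, 0.88, 0], [0, 0.88, 0], [0, 0.88, 0], [0, 0.87, 0], [0, 0.87, 0], [0, 0.87, 0], [0, 0, 0], [0, 0, 0], [0, 0, 0], [0, 0, 0], [0, 0, 0]], fingers=[0.2, 0.2, 0.2, 0.2, 0.2, 0.2, 0.2, 0.2, 0.2, 0.2, 0.2, 0.2, 0.2, 0.2, 0.2, 0.2, 0.2, 0.2, 0.2, 0.2])

```text
clock: 61.98
ee_pos: [0.6013, -0.1901, 0.1237]
tool_rot: [-0.048, 0.926, 0.12, 0.354]
contact_force: [1.1, -0.6, -1.4]
gripper_width: 0.0231
grip_force: 39.4
```

```bash
python3 - <<'E'
from fk import *
held(); go(pump(.036,-.033,.067),PLACE)
E
```

```text
grasp pt [ 0.0383 -0.03    0.1192] width 0.023113254257280603 F [ 1.1 -0.6 -1.4] t 62.0
top amber 156 x [0.0226 0.0944] y -0.0303 z [0.1246 0.1329] slope 0.066 zslope -0.044
top cap 6 x [-0.0911  0.1101] y -0.0321 z [0.0791 0.1228] slope 0 zslope 0.214
top white 4 x [0.0862 0.0983] y -0.0188 z [0.1161 0.1241] slope 0 zslope -0.156
side amber 118 x [0.0297 0.0969] y -0.0352 z [0.1251 0.1364] slope -0.011 zslope -0.135
side cap 6 x [-0.0914  0.1103] y -0.0313 z [0.08   0.1271] slope 0 zslope 0.221
side white 5 x [-0.0598 -0.0416] y -0.0324 z [0.1245 0.133 ] slope 0 zslope -0.408
turn [-0.01 -0.01  0.01] shift(after) [-1.36  0.03  1.31] shift(before) [-1.37  0.03  1.31] t 62.08
```

servo_tool(translation=[[-0.5, 0.03, 0.48], [-0.4, 0, 0.39], [-0.3, 0, 0.29], [-0.16, 0, 0.15], [0, 0, 0], [0, 0, 0]], dr=[[0, 0, 0], [0, 0, 0], [0, 0, 0], [0, 0, 0], [0, 0, 0], [0, 0, 0]], fingers=[0.2, 0.2, 0.2, 0.2, 0.2, 0.2])

```text
clock: 62.82
ee_pos: [0.6007, -0.1938, 0.0727]
tool_rot: [-0.046, 0.925, 0.12, 0.357]
contact_force: [0.3, -0.5, -0.0]
gripper_width: 0.0231
grip_force: 39.4
```

```bash
python3 - <<'E'
from fk import *
go(pump(.036,-.033,.067),PLACE); s,e,C=pose(); print(topump(e+C.apply([0,0,.006])),s["contact_force"],s["gripper_width"])
E
```

```text
turn [-0.   -0.02  0.01] shift(after) [-0.05 -0.02  0.01] shift(before) [-0.05 -0.02  0.01] t 62.83
[ 0.0368 -0.0335  0.0682] [ 0.3448 -0.4608 -0.004 ] 0.023062466135686296
```

servo_tool(translation=[[0, 0, 0], [0, 0, 0], [0, 0, 0], [0.3, 0, -0.33], [0.6, 0, -0.67], [0.6, 0, -0.67], [0.6, 0, -0.67], [0.6, 0, -0.67], [0, 0, 0], [0, 0, 0], [0, 0, 0], [0, 0, 0], [0, 0, 0], [0, 0, 0], [0, 0, -0.3], [0, 0, -0.3], [0, 0, -0.3], [0, 0, -0.3], [0, 0, -0.3], [0, 0, -0.3]], dr=[[0, 0, 0], [0, 0, 0], [0, 0, 0], [0, 0, 0], [0, 0, 0], [0, 0, 0], [0, 0, 0], [0, 0, 0], [0, -0.88, 0], [0, -0.88, 0], [0, -0.88, 0], [0, -0.88, 0], [0, -0.88, 0], [0, -0.87, 0], [0, 0, -1], [0, 0, -1], [0, 0, -1], [0, 0, -1], [0, 0, -1], [0, 0, -1]], fingers=[0.5, 0.5, 0.5, 0.5, 0.5, 0.5, 0.5, 0.5, 0.5, 0.5, 0.5, 0.5, 0.5, 0.5, 0.5, 0.5, 0.5, 0.5, 0.5, 0.5])

```text
clock: 65.32
ee_pos: [0.5997, -0.1939, 0.2486]
tool_rot: [0.001, 0.853, 0.522, -0.0]
contact_force: [0.2, 0.0, 0.6]
gripper_width: 0.0428
grip_force: 0.0
```

servo_tool(translation=[[0, 0, 0], [0, 0, 0], [0, 0, 0], [0, 0, 0], [0, 0, 0], [0, 0, 0], [0, 0, 0], [0, 0, 0], [0, 0, 0], [0, 0, 0], [0, 0, 0], [0, 0, 0], [0, 0, 0], [0, 0, 0], [0, 0, 0], [0, 0, 0]], dr=[[0, 0, -1], [0, 0, -1], [0, 0, -1], [0, 0, -1], [0, 0, -1], [0, 0, -1], [0, 0, -1], [0, 0, -1], [0, 0, -1], [0, 0, -1], [0, 0, -1], [0, 0, -1], [0, 0, -1], [0, 0, -1], [0, 0, -0.65], [0, 0, 0]], fingers=[0.5, 0.5, 0.5, 0.5, 0.5, 0.5, 0.5, 0.5, 0.5, 0.5, 0.5, 0.5, 0.5, 0.5, 0.5, 0.5])

```text
clock: 67.32
ee_pos: [0.5997, -0.1939, 0.2481]
tool_rot: [0.0, 0.001, 1.0, -0.001]
contact_force: [0.3, -0.5, 0.0]
gripper_width: 0.0432
grip_force: 0.0
```

```bash
python3 - <<'E'
from fk import *
chans(); fresh(); go(S("C",.085,.2),rot(HD["C"],np.pi/2,True)); s,e,C=pose(); print(e,s["joints"])
E
```

```text
top -0.099 126 x [0.005  0.0758] y -0.0961 ztop 0.0799 slope 0.127
top -0.033 49 x [0.0539 0.0864] y -0.034 ztop 0.0797 slope 0.129
side -0.099 231 x [0.0026 0.0989] y -0.1038 ztop 0.0796 slope -0.005
side -0.033 210 x [-0.0025  0.0943] y -0.038 ztop 0.0793 slope -0.008
top thumb [[0.6632, 0.2654, 0.1761], [0.6598, 0.3309, 0.1781]] 
  amber [[0.6411, 0.2497, 0.0841], [0.6427, 0.3149, 0.0847]]
  rack (array([642.1, 214.3]), array([243.5,  80.9]), 87.78)
side thumb [] 
  amber [[0.645, 0.254, 0.0794]]
  rack (array([620.3, 207.2]), array([250.9,  47.3]), -88.8)
turn [-0.    0.   -0.02] shift(after) [ 2.6  14.16  1.38] shift(before) [ 2.63 14.16  1.38] t 67.53
[ 0.5997 -0.1937  0.2475] [-0.3936  0.2152  1.4095 -0.0004  1.5167 -1.9618]
```

The rack has just been knocked aside while I was away from it. I'll move partway and measure it again.

servo_tool(translation=[[0.1, 1, 0], [0.1, 1, 0], [0.1, 1, 0], [0.1, 1, 0], [0.1, 1, 0], [0.1, 1, 0], [0.1, 1, 0], [0.1, 1, 0]], dr=[[0, 0, 0], [0, 0, 0], [0, 0, 0], [0, 0, 0], [0, 0, 0], [0, 0, 0], [0, 0, 0], [0, 0, 0]], fingers=[0.5, 0.5, 0.5, 0.5, 0.5, 0.5, 0.5, 0.5])

```text
clock: 68.53
ee_pos: [0.5757, 0.0473, 0.2473]
tool_rot: [-0.0, 0.001, 1.0, -0.0]
contact_force: [-0.4, 0.5, 0.2]
gripper_width: 0.0428
grip_force: 0.0
```

```bash
python3 - <<'E'
from fk import *
fresh(); fresh()
g=get_image("side"); cv2.imwrite("pics/s5.png",cv2.resize(g["image"][90:250,220:420,::-1],(750,600),interpolation=cv2.INTER_CUBIC))
E
```

```text
top thumb [[0.6628, 0.2652, 0.1766], [0.6599, 0.331, 0.1779]] 
  amber [[0.6414, 0.2498, 0.0834], [0.6426, 0.3151, 0.0845]]
  rack (array([642.6, 248.9]), array([174.8,  79.6]), 87.5)
side thumb [[0.6663, 0.2589, 0.175]] 
  amber [[0.6483, 0.243, 0.0882]]
  rack (array([642.3, 205. ]), array([243.6,  78.4]), 88.04)
top thumb [[0.6629, 0.2653, 0.1768], [0.6597, 0.3309, 0.1783]] 
  amber [[0.6411, 0.2498, 0.0827], [0.6428, 0.3151, 0.0852]]
  rack (array([643.1, 249.1]), array([175.3,  79.4]), 88.9)
side thumb [[0.6675, 0.2585, 0.1755]] 
  amber [[0.649, 0.2437, 0.0891]]
  rack (array([642.4, 202.9]), array([239.8,  79.1]), 87.75)
```

View pics/s5.png

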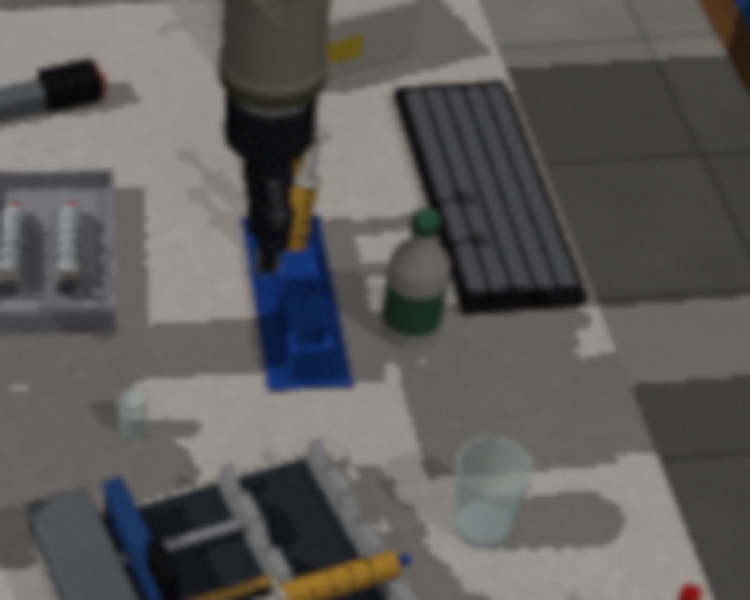

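```bash
cat >> fk.py <<'E'
def axes(regions):
    Ps=[]
    for n,b in(("top",[.0016,-.0036,0]),("side",[-.0002,.0017,0])):
        W,H=cloud(get_image(n)); W=W+b; Ps.append((W,H))
    for k,(cx,cy) in regions.items():
        am=[];th=[]
        for W,H in Ps:
            near=(abs(W[...,0]-cx)<.035)&(abs(W[...,1]-cy)<.03); h,s,z=H[...,0],H[...,1],W[...,2]
            am.append(W[near&(h>8)&(h<25)&(s>120)&(z>.056)&(z<.118)]); t=W[near&(z>.165)&(z<.19)&(s<80)]
            if len(t)>10: th.append(t.mean(0))
        am=np.concatenate(am); th=np.mean(th,0)-[0,0,.002]
        def f(v): # axis point at z=.09, slopes
            o=np.array([v[0],v[1],.09]); d=np.array([v[2],v[3],1]); d/=np.linalg.norm(d)
            r=np.linalg.norm(np.cross(am-o,d),axis=1)-.012; t=o+d*(th[2]-.09)/d[2]-th
            return np.concatenate([r*10/np.sqrt(len(am)),t[:2]*6])
        r=least_squares(f,[cx,cy,0,0],loss="soft_l1",f_scale=.02)
        print(k,len(am),"axis at z=.09",r.x[:2].round(4),"lean deg fwd,left",np.degrees(np.arctan(r.x[2:])).round(1),"thumb",th.round(4),"rms",r.fun[:-2].std().round(4))
E
python3 - <<'E'
from fk import *
axes(dict(C=(.655,.25),D=(.653,.315)))
E
```

```text
C 112 axis at z=.09 [0.6524 0.2537] lean deg fwd,left [9.  4.4] thumb [0.666  0.2601 0.1755] rms 0.0026
D 60 axis at z=.09 [0.6535 0.3177] lean deg fwd,left [5.4 6.6] thumb [0.6616 0.3276 0.1758] rms 0.0019
```

```bash
cat >> h.py <<'E'
FR["C"]=(.6505,.2528); HD["C"]=np.radians(20); HD["D"]=np.radians(20); PIT=dict(A=42,B=42,C=52,D=49)
def PK(k): return rot(HD[k],np.radians(PIT[k]),True)
E
python3 - <<'E'
from fk import *
print(ik([*FR["C"],.078],PK("C")),ik(S("C",.085,.2),PK("C")))
go(S("C",.085,.2),rot(HD["C"],np.pi/2,True))
E
```

```text
(array([ 0.28,  0.01,  2.08,  0.12,  0.38, -1.74]), 0.0) (array([ 0.26, -0.39,  2.19,  0.09,  0.68, -1.71]), 0.0)
turn [-0.   -0.   -2.51] shift(after) [-1.87  5.64  1.37] shift(before) [0.19 5.94 1.37] t 68.88
```

servo_tool(translation=[[0.03, 0.99, 0.23], [0.03, 0.99, 0.23], [0.03, 0.99, 0.23], [0.03, 0.99, 0.23], [0.03, 0.99, 0.23], [0.03, 0.99, 0.23], [0, 0, 0], [0, 0, 0], [0, 0, 0], [0, 0, 0], [0, 0, 0], [0, 0, 0], [0, 0, 0], [0, 0, 0], [0, 0, 0]], dr=[[0, 0, 0], [0, 0, 0], [0, 0, 0], [0, 0, 0], [0, 0, 0], [0, 0, 0], [0, 0, -0.84], [0, 0, -0.84], [0, 0, -0.83], [0, -0.95, 0], [0, -0.95, 0], [0, -0.95, 0], [0, -0.95, 0], [0, -0.95, 0], [0, 0, 0]], fingers=[0.5, 0.5, 0.5, 0.5, 0.5, 0.5, 0.5, 0.5, 0.5, 0.5, 0.5, 0.5, 0.5, 0.5, 0.5])

```text
clock: 70.75
ee_pos: [0.5679, 0.2229, 0.202]
tool_rot: [0.318, -0.164, 0.932, 0.056]
contact_force: [-0.1, -0.1, 0.2]
gripper_width: 0.0426
grip_force: 0.0
```

```bash
python3 - <<'E'
from fk import *
pickinfo("C",.078); print(PK("C").inv().apply([0,0,1]))
E
```

```text
turn [-0.   -0.04 -0.01] shift(after) [ 0.24 -0.    2.03] shift(before) [ 0.22 -0.    2.03] t 70.75
turn [-0.   -0.04 -0.01] shift(after) [ 0.24 -0.    4.86] shift(before) [ 0.21 -0.    4.86] t 70.75
[-0.6157  0.     -0.788 ]
```

servo_tool(translation=[[0.12, 0, 0.85], [0.12, 0, 0.85], [0, 0, 0.8], [0, 0, 0.8], [0, 0, 0.8], [0, 0, 0.76], [0, 0, 0], [0, 0, 0]], dr=[[0, -0.04, 0], [0, 0, 0], [0, 0, 0], [0, 0, 0], [0, 0, 0], [0, 0, 0], [0, 0, 0], [0, 0, 0]], fingers=[0.5, 0.5, 0.5, 0.5, 0.5, 0.5, 0.5, 0.5])

```text
clock: 71.75
ee_pos: [0.651, 0.2535, 0.0877]
tool_rot: [0.323, -0.164, 0.93, 0.057]
contact_force: [0.4, -0.1, 0.6]
gripper_width: 0.0427
grip_force: 0.0
```

```bash
python3 - <<'E'
from fk import *
go([*FR["C"],.078],PK("C"));s,e,C=pose(); print(e,s["contact_force"],e+C.apply([0,0,.006]))
E
```

```text
turn [0.   0.04 0.  ] shift(after) [ 0.22 -0.02  0.04] shift(before) [ 0.22 -0.02  0.04] t 71.75
[0.651  0.2535 0.0877] [ 0.4108 -0.1123  0.5873] [0.6545 0.2548 0.083 ]
```

servo_tool(translation=[[0.2, -0.02, 0.02], [0, 0, 0], [0, 0, 0], [0, 0, 0], [0, 0, 0], [0, 0, 0]], dr=[[0, 0, 0], [0, 0, 0], [0, 0, 0], [0, 0, 0], [0, 0, 0], [0, 0, 0]], fingers=[0.5, 0.5, 0.2, 0.2, 0.2, 0.2])

```text
clock: 72.5
ee_pos: [0.6467, 0.251, 0.0833]
tool_rot: [0.324, -0.164, 0.93, 0.057]
contact_force: [-0.7, -4.4, 3.3]
gripper_width: 0.0233
grip_force: 38.0
```

servo_tool(translation=[[-0.25, 0, -0.32], [-0.5, 0, -0.64], [-0.5, 0, -0.64], [-0.5, 0, -0.64], [0, 0, 0]], dr=[[0, 0, 0], [0, 0, 0], [0, 0, 0], [0, 0, 0], [0, 0, 0]], fingers=[0.2, 0.2, 0.2, 0.2, 0.2])

```text
clock: 73.12
ee_pos: [0.6473, 0.2522, 0.1719]
tool_rot: [0.326, -0.164, 0.929, 0.058]
contact_force: [-0.2, 0.9, -0.5]
gripper_width: 0.023
grip_force: 39.8
```

```bash
python3 - <<'E'
from fk import *
s,e,C=pose(); print(e,s["contact_force"],s["gripper_width"]); go([.55,.04,.23],C,False); print(ik([.55,.04,.23],C,False))
g=get_image("side"); cv2.imwrite("pics/s6.png",cv2.resize(g["image"][90:250,220:420,::-1],(750,600),interpolation=cv2.INTER_CUBIC))
E
```

```text
[0.6473 0.2522 0.1719] [-0.2239  0.8861 -0.4839] 0.023043014758686028
turn [0. 0. 0.] shift(after) [ 3.07 -5.53 -4.93] shift(before) [ 3.07 -5.53 -4.93] t 73.12
(array([-0.24, -0.56,  2.27,  0.46,  0.9 , -2.35]), 0.0)
```

View pics/s6.png

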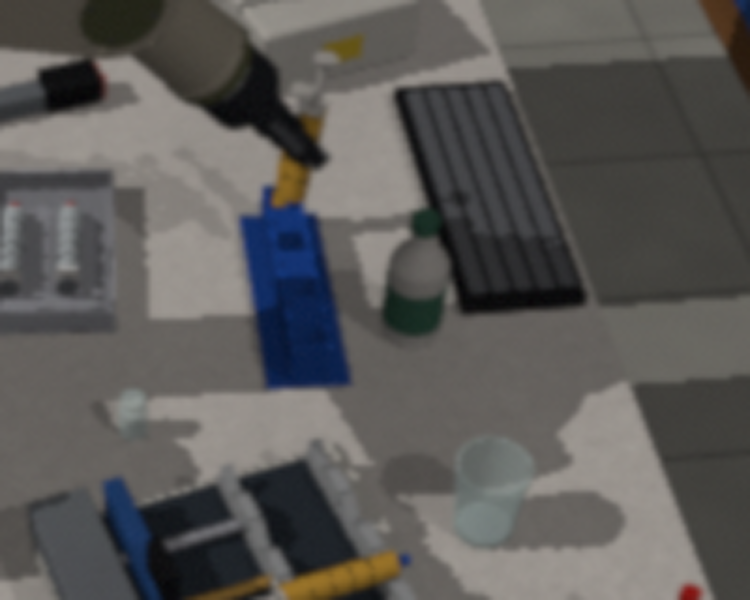

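Syringe C is out of the rack (300,165). I'll take it to the pump.

servo_tool(translation=[[0.51, -0.92, -0.82], [0.51, -0.92, -0.82], [0.51, -0.92, -0.82], [0.51, -0.92, -0.82], [0.51, -0.92, -0.82], [0.51, -0.92, -0.82], [0, 0, 0], [0, 0, 0], [0, 0, 0], [0, 0, 0], [0, 0, 0], [0, 0, 0], [0, 0, 0], [0, 0, 0], [0, 0, 0], [0, 0, 0], [0, 0, 0], [0, 0, 0], [0, 0, 0]], dr=[[0, 0, 0], [0, 0, 0], [0, 0, 0], [0, 0, 0], [0, 0, 0], [0, 0, 0], [0, 0.95, 0], [0, 0.95, 0], [0, 0.95, 0], [0, 0.95, 0], [0, 0.95, 0], [0, 0, 0], [0, 0, 1], [0, 0, 1], [0, 0, 1], [0, 0, 1], [0, 0, 1], [0, 0, 1], [0, 0, 1]], fingers=[0.2, 0.2, 0.2, 0.2, 0.2, 0.2, 0.2, 0.2, 0.2, 0.2, 0.2, 0.2, 0.2, 0.2, 0.2, 0.2, 0.2, 0.2, 0.2])

```text
clock: 75.55
ee_pos: [0.5481, 0.0397, 0.2261]
tool_rot: [0.003, 0.311, 0.95, 0.003]
contact_force: [-0.4, 0.5, -0.8]
gripper_width: 0.0228
grip_force: 39.9
```

servo_tool(translation=[[0, 0, -0.05], [0, 0, -0.05], [0, 0, -0.05], [0, 0, -0.05], [0, 0, -0.05], [0, 0, -0.05], [0, 0, -0.05], [0, 0, -0.05], [0, 0, -0.05], [0, 0, -0.05], [0, 0, 0], [0, 0, 0], [0, 0, 0], [0, 0, 0], [0, 0, 0], [0, 0, 0], [0, 0, 0], [0, 0, 0]], dr=[[0, 0, 1], [0, 0, 1], [0, 0, 1], [0, 0, 1], [0, 0, 1], [0, 0, 1], [0, 0, 1], [0, 0, 1], [0, 0, 1], [0, 0, 1], [0, 0, 1], [0, 0, 1], [0, 0, 1], [0, 0, 1], [0, 0, 1], [0, 0, 1], [0, 0, 0.16], [0, 0, 0]], fingers=[0.2, 0.2, 0.2, 0.2, 0.2, 0.2, 0.2, 0.2, 0.2, 0.2, 0.2, 0.2, 0.2, 0.2, 0.2, 0.2, 0.2, 0.2])

```text
clock: 77.8
ee_pos: [0.5484, 0.0396, 0.2415]
tool_rot: [-0.001, 0.992, 0.13, 0.003]
contact_force: [0.7, -1.1, 0.3]
gripper_width: 0.023
grip_force: 39.8
```

```bash
python3 - <<'E'
from fk import *
s,e,C=pose();print(e,s["gripper_width"]); go(pump(.036,.033,.16),rot(YAW,np.pi/2))
E
```

```text
[0.5484 0.0396 0.2415] 0.023039121303688098
turn [-0.01 -0.04  0.03] shift(after) [-0.18  5.75  2.52] shift(before) [-0.22  5.75  2.51] t 77.8
```

servo_tool(translation=[[-0.03, 0.96, 0], [-0.03, 0.96, 0], [-0.03, 0.96, 0], [-0.03, 0.96, 0], [-0.03, 0.96, 0], [-0.03, 0.95, 0], [0, 0, 0], [0, 0, 0], [0, 0, 0], [0, 0, 0], [0, 0, 0], [0, 0, 0], [-0.67, 0, 0.74], [-0.67, 0, 0.74], [-0.67, 0, 0.74], [-0.5, 0, 0.56], [0, 0, 0], [0, 0, 0]], dr=[[0, -0.04, 0.03], [0, 0, 0], [0, 0, 0], [0, 0, 0], [0, 0, 0], [0, 0, 0], [0, 0.88, 0], [0, 0.88, 0], [0, 0.88, 0], [0, 0.87, 0], [0, 0.87, 0], [0, 0.87, 0], [0, 0, 0], [0, 0, 0], [0, 0, 0], [0, 0, 0], [0, 0, 0], [0, 0, 0]], fingers=[0.2, 0.2, 0.2, 0.2, 0.2, 0.2, 0.2, 0.2, 0.2, 0.2, 0.2, 0.2, 0.2, 0.2, 0.2, 0.2, 0.2, 0.2])

```text
clock: 80.05
ee_pos: [0.5872, -0.129, 0.1305]
tool_rot: [-0.045, 0.926, 0.118, 0.356]
contact_force: [0.2, 0.1, 0.4]
gripper_width: 0.0227
grip_force: 39.9
```

```bash
python3 - <<'E'
from fk import *
held(); go(pump(.036,.033,.067),PLACE)
E
```

```text
grasp pt [0.0402 0.0326 0.126 ] width 0.022701114818809123 F [0.2 0.1 0.4] t 80.0
top amber 162 x [0.0238 0.0982] y 0.0318 z [0.1317 0.1409] slope 0.086 zslope -0.005
top cap 4 x [-0.0897  0.1101] y 0.0365 z [0.0796 0.1298] slope 0 zslope 0.249
side amber 110 x [0.0355 0.0971] y 0.0279 z [0.1304 0.14  ] slope -0.042 zslope -0.124
turn [ 0.02 -0.01 -0.01] shift(after) [-1.44 -0.02  1.38] shift(before) [-1.45 -0.03  1.38] t 80.15
```

servo_tool(translation=[[-0.5, -0.02, 0.48], [-0.4, 0, 0.39], [-0.3, 0, 0.29], [-0.22, 0, 0.2], [0, 0, 0], [0, 0, 0]], dr=[[0, 0, 0], [0, 0, 0], [0, 0, 0], [0, 0, 0], [0, 0, 0], [0, 0, 0]], fingers=[0.2, 0.2, 0.2, 0.2, 0.2, 0.2])

```text
clock: 80.9
ee_pos: [0.5828, -0.1293, 0.0714]
tool_rot: [-0.045, 0.926, 0.118, 0.356]
contact_force: [0.3, -0.0, -0.6]
gripper_width: 0.0226
grip_force: 39.8
```

```bash
python3 - <<'E'
from fk import *
go(pump(.036,.033,.067),PLACE); s,e,C=pose(); print(topump(e+C.apply([0,0,.006])),s["contact_force"],s["gripper_width"])
E
```

```text
turn [ 0.02 -0.   -0.01] shift(after) [0.01 0.01 0.  ] shift(before) [0.01 0.01 0.  ] t 80.9
[0.0358 0.0334 0.0669] [ 0.3457 -0.0217 -0.6252] 0.022602775415157816
```

servo_tool(translation=[[0, 0, 0], [0, 0, 0], [0, 0, 0], [0.3, 0, -0.33], [0.6, 0, -0.67], [0.6, 0, -0.67], [0.6, 0, -0.67], [0.6, 0, -0.67], [0, 0, 0], [0, 0, 0], [0, 0, 0], [0, 0, 0], [0, 0, 0], [0, 0, 0], [0, 0, -0.3], [0, 0, -0.3], [0, 0, -0.3], [0, 0, -0.3], [0, 0, -0.3], [0, 0, -0.3]], dr=[[0, 0, 0], [0, 0, 0], [0, 0, 0], [0, 0, 0], [0, 0, 0], [0, 0, 0], [0, 0, 0], [0, 0, 0], [0, -0.88, 0], [0, -0.88, 0], [0, -0.88, 0], [0, -0.88, 0], [0, -0.88, 0], [0, -0.87, 0], [0, 0, -1], [0, 0, -1], [0, 0, -1], [0, 0, -1], [0, 0, -1], [0, 0, -1]], fingers=[0.5, 0.5, 0.5, 0.5, 0.5, 0.5, 0.5, 0.5, 0.5, 0.5, 0.5, 0.5, 0.5, 0.5, 0.5, 0.5, 0.5, 0.5, 0.5, 0.5])

```text
clock: 83.4
ee_pos: [0.5823, -0.1291, 0.2459]
tool_rot: [-0.001, 0.854, 0.521, -0.001]
contact_force: [-0.2, -0.6, -0.6]
gripper_width: 0.043
grip_force: 0.0
```

servo_tool(translation=[[0, 0, 0], [0, 0, 0], [0, 0, 0], [0, 0, 0], [0, 0, 0], [0, 0, 0], [0, 0, 0], [0, 0, 0], [0, 0, 0], [0, 0, 0], [0, 0, 0], [0, 0, 0], [0, 0, 0], [0, 0, 0], [0, 0, 0], [0, 0, 0], [0, 0, 0], [0, 0, 0], [0, 0, 0]], dr=[[0, 0, -1], [0, 0, -1], [0, 0, -1], [0, 0, -1], [0, 0, -1], [0, 0, -1], [0, 0, -1], [0, 0, -1], [0, 0, -1], [0, 0, -1], [0, 0, -1], [0, 0, -1], [0, 0, -1], [0, 0, -1], [0, 0, -1], [0, 0, -1], [0, 0, -1], [0, 0, -0.2], [0, 0, 0]], fingers=[0.5, 0.5, 0.5, 0.5, 0.5, 0.5, 0.5, 0.5, 0.5, 0.5, 0.5, 0.5, 0.5, 0.5, 0.5, 0.5, 0.5, 0.5, 0.5])

```text
clock: 85.78
ee_pos: [0.5823, -0.1292, 0.2458]
tool_rot: [-0.002, -0.174, 0.985, 0.0]
contact_force: [-0.2, -0.6, 0.3]
gripper_width: 0.043
grip_force: 0.0
```

```bash
python3 - <<'E'
from fk import *
chans(); fresh(); axes(dict(D=(.653,.315))); s,e,C=pose(); print(e,s["joints"],s["clock"])
E
```

```text
top -0.099 49 x [0.0586 0.098 ] y -0.0951 ztop 0.0797 slope -0.412
top -0.033 156 x [-0.0028  0.0697] y -0.0318 ztop 0.0794 slope -0.018
top 0.033 84 x [0.0242 0.0675] y 0.0346 ztop 0.0787 slope 0.214
side -0.099 229 x [0.0025 0.0993] y -0.104 ztop 0.0801 slope 0.003
side -0.033 212 x [-0.0027  0.0956] y -0.0375 ztop 0.0798 slope 0.003
side 0.033 200 x [-0.0032  0.0943] y 0.0274 ztop 0.0801 slope 0.002
top thumb [[0.6581, 0.3333, 0.1773]] 
  amber [[0.6408, 0.3166, 0.0862]]
  rack (array([640.8, 217.5]), array([245.3,  81.9]), 88.4)
side thumb [] 
  amber []
  rack (array([613.5, 269. ]), array([128. ,  18.8]), 87.96)
D 60 axis at z=.09 [0.651  0.3199] lean deg fwd,left [5.7 6.4] thumb [0.6597 0.3297 0.176 ] rms 0.0017
[ 0.5824 -0.1292  0.2458] [-0.3036  0.1286  1.5093 -0.0012  1.5067 -2.2248] 86.075
```

```bash
cat >> h.py <<'E'
FR["D"]=(.6498,.3186)
E
python3 - <<'E'
from fk import *
print(ik([*FR["D"],.078],PK("D")),ik(S("D",.085,.2),PK("D")))
go(S("D",.085,.2),rot(HD["D"],np.pi/2,True))
E
```

```text
(array([ 0.4 ,  0.07,  2.05, -0.12,  0.31, -1.42]), 0.0) (array([ 0.41, -0.33,  2.17, -0.08,  0.59, -1.46]), 0.0)
turn [ 0.01 -0.02  0.01] shift(after) [-4.38 13.26  1.33] shift(before) [-4.41 13.25  1.33] t 86.08
```

servo_tool(translation=[[-0.31, 0.95, 0.09], [-0.31, 0.95, 0.09], [-0.31, 0.95, 0.09], [-0.31, 0.95, 0.09], [-0.31, 0.95, 0.09], [-0.31, 0.95, 0.09], [-0.31, 0.95, 0.09], [-0.31, 0.95, 0.09], [-0.31, 0.95, 0.09], [-0.31, 0.95, 0.09], [-0.31, 0.95, 0.09], [-0.31, 0.95, 0.09], [-0.31, 0.95, 0.09], [-0.31, 0.95, 0.09], [0, 0, 0], [0, 0, 0], [0, 0, 0], [0, 0, 0], [0, 0, 0], [0, 0, 0]], dr=[[0, 0, 0], [0, 0, 0], [0, 0, 0], [0, 0, 0], [0, 0, 0], [0, 0, 0], [0, 0, 0], [0, 0, 0], [0, 0, 0], [0, 0, 0], [0, 0, 0], [0, 0, 0], [0, 0, 0], [0, 0, 0], [0, -0.85, 0], [0, -0.85, 0], [0, -0.85, 0], [0, -0.85, 0], [0, -0.85, 0], [0, -0.85, 0]], fingers=[0.5, 0.5, 0.5, 0.5, 0.5, 0.5, 0.5, 0.5, 0.5, 0.5, 0.5, 0.5, 0.5, 0.5, 0.5, 0.5, 0.5, 0.5, 0.5, 0.5])

```text
clock: 88.58
ee_pos: [0.5672, 0.2903, 0.2087]
tool_rot: [0.344, -0.163, 0.923, 0.062]
contact_force: [-0.6, 0.1, 0.5]
gripper_width: 0.043
grip_force: 0.0
```

```bash
python3 - <<'E'
from fk import *
fresh(); axes(dict(D=(.651,.32))); pickinfo("D",.078); print(PK("D").inv().apply([0,0,1]))
E
```

```text
top thumb [[0.6579, 0.3332, 0.1785]] 
  amber [[0.6411, 0.3168, 0.0865]]
  rack (array([640.4, 207.3]), array([224.6,  80.2]), 88.27)
side thumb [[0.66, 0.3286, 0.1762]] 
  amber [[0.6465, 0.3089, 0.0866]]
  rack (array([641.2, 210.8]), array([251.7,  79.8]), 88.57)
D 122 axis at z=.09 [0.6516 0.3208] lean deg fwd,left [5.4 5.9] thumb [0.6596 0.3295 0.1754] rms 0.0023
turn [ 0.01 -0.06  0.01] shift(after) [ 0.64 -0.05  2.15] shift(before) [ 0.62 -0.06  2.16] t 88.78
turn [ 0.01 -0.06  0.01] shift(after) [ 0.64 -0.05  4.99] shift(before) [ 0.59 -0.06  4.99] t 88.78
[-0.6561  0.     -0.7547]
```

servo_tool(translation=[[0.35, -0.02, 0.9], [0.35, 0, 0.9], [0, 0, 0.8], [0, 0, 0.8], [0, 0, 0.8], [0, 0, 0.79], [0, 0, 0], [0, 0, 0]], dr=[[0, -0.06, 0], [0, 0, 0], [0, 0, 0], [0, 0, 0], [0, 0, 0], [0, 0, 0], [0, 0, 0], [0, 0, 0]], fingers=[0.5, 0.5, 0.5, 0.5, 0.5, 0.5, 0.5, 0.5])

```text
clock: 89.78
ee_pos: [0.6457, 0.3183, 0.0823]
tool_rot: [0.346, -0.163, 0.922, 0.062]
contact_force: [0.9, 0.3, 0.3]
gripper_width: 0.0428
grip_force: 0.0
```

```bash
python3 - <<'E'
from fk import *
go([.6505,.3196,.078],PK("D"));s,e,C=pose(); print(e,s["contact_force"],e+C.apply([0,0,.006]))
E
```

```text
turn [0.01 0.02 0.01] shift(after) [-0.03 -0.02  0.02] shift(before) [-0.03 -0.02  0.02] t 89.78
[0.6457 0.3183 0.0823] [0.891  0.3045 0.3169] [0.6494 0.3197 0.0778]
```

Right on target. Close and lift.

servo_tool(translation=[[0, 0, 0], [0, 0, 0], [0, 0, 0], [0, 0, 0]], dr=[[0, 0, 0], [0, 0, 0], [0, 0, 0], [0, 0, 0]], fingers=[0.2, 0.2, 0.2, 0.2])

```text
clock: 90.28
ee_pos: [0.6453, 0.3177, 0.0827]
tool_rot: [0.346, -0.163, 0.922, 0.062]
contact_force: [-1.4, -4.8, 4.1]
gripper_width: 0.0229
grip_force: 38.4
```

servo_tool(translation=[[-0.25, 0, -0.29], [-0.5, 0, -0.58], [-0.5, 0, -0.58], [-0.6, 0, -0.69], [0, 0, 0]], dr=[[0, 0, 0], [0, 0, 0], [0, 0, 0], [0, 0, 0], [0, 0, 0]], fingers=[0.2, 0.2, 0.2, 0.2, 0.2])

```text
clock: 90.9
ee_pos: [0.6461, 0.3191, 0.1711]
tool_rot: [0.349, -0.163, 0.921, 0.063]
contact_force: [0.3, -0.3, -0.5]
gripper_width: 0.0233
grip_force: 38.6
```

```bash
python3 - <<'E'
from fk import *
s,e,C=pose(); print(e,s["contact_force"],s["gripper_width"]); go([.55,.06,.24],C,False); print(ik([.55,.06,.24],C,False))
E
```

```text
[0.6461 0.3191 0.1711] [ 0.2972 -0.3032 -0.4723] 0.023337360572106332
turn [0. 0. 0.] shift(after) [ 2.95 -7.   -5.69] shift(before) [ 2.95 -7.   -5.69] t 90.9
(array([-0.21, -0.61,  2.3 ,  0.48,  0.87, -2.34]), 0.0)
```

servo_tool(translation=[[0.37, -0.88, -0.71], [0.37, -0.88, -0.71], [0.37, -0.88, -0.71], [0.37, -0.88, -0.71], [0.37, -0.88, -0.71], [0.37, -0.88, -0.71], [0.37, -0.88, -0.71], [0.36, -0.84, -0.71], [0, 0, 0], [0, 0, 0], [0, 0, 0], [0, 0, 0], [0, 0, 0], [0, 0, 0], [0, 0, 0], [0, 0, 0], [0, 0, 0], [0, 0, 0], [0, 0, 0], [0, 0, 0]], dr=[[0, 0, 0], [0, 0, 0], [0, 0, 0], [0, 0, 0], [0, 0, 0], [0, 0, 0], [0, 0, 0], [0, 0, 0], [0, 0.86, 0], [0, 0.86, 0], [0, 0.86, 0], [0, 0.86, 0], [0, 0.86, 0], [0, 0.86, 0], [0, 0, 1], [0, 0, 1], [0, 0, 1], [0, 0, 1], [0, 0, 1], [0, 0, 1]], fingers=[0.2, 0.2, 0.2, 0.2, 0.2, 0.2, 0.2, 0.2, 0.2, 0.2, 0.2, 0.2, 0.2, 0.2, 0.2, 0.2, 0.2, 0.2, 0.2, 0.2])

```text
clock: 93.4
ee_pos: [0.5483, 0.0594, 0.2347]
tool_rot: [-0.002, 0.243, 0.97, -0.001]
contact_force: [-0.6, 0.3, 0.2]
gripper_width: 0.023
grip_force: 38.7
```

servo_tool(translation=[[0, 0, 0], [0, 0, 0], [0, 0, 0], [0, 0, 0], [0, 0, 0], [0, 0, 0], [0, 0, 0], [0, 0, 0], [0, 0, 0], [0, 0, 0], [0, 0, 0], [0, 0, 0], [0, 0, 0], [0, 0, 0], [0, 0, 0], [0, 0, 0], [0, 0, 0], [0, 0, 0], [0, 0, 0]], dr=[[0, 0, 1], [0, 0, 1], [0, 0, 1], [0, 0, 1], [0, 0, 1], [0, 0, 1], [0, 0, 1], [0, 0, 1], [0, 0, 1], [0, 0, 1], [0, 0, 1], [0, 0, 1], [0, 0, 1], [0, 0, 1], [0, 0, 1], [0, 0, 1], [0, 0, 1], [0, 0, 0.16], [0, 0, 0]], fingers=[0.2, 0.2, 0.2, 0.2, 0.2, 0.2, 0.2, 0.2, 0.2, 0.2, 0.2, 0.2, 0.2, 0.2, 0.2, 0.2, 0.2, 0.2, 0.2])

```text
clock: 95.78
ee_pos: [0.5486, 0.0593, 0.2355]
tool_rot: [-0.0, 0.991, 0.13, -0.002]
contact_force: [-1.0, 0.3, -0.6]
gripper_width: 0.0228
grip_force: 38.6
```

```bash
python3 - <<'E'
from fk import *
s,e,C=pose();print(e,s["gripper_width"]); go(pump(.036,.099,.16),rot(YAW,np.pi/2)); go(pump(.036,.099,.13),PLACE); print(ik(pump(.036,.099,.24),PLACE))
E
```

```text
[0.5486 0.0593 0.2355] 0.022811475535703812
turn [-0.01  0.03  0.04] shift(after) [-0.35  4.18  2.32] shift(before) [-0.36  4.18  2.31] t 95.78
turn [-0.02  5.28  0.03] shift(after) [-2.61  4.18  2.18] shift(before) [-0.49  4.18  3.37] t 95.78
(array([-0.49, -0.51,  2.23,  0.6 ,  0.93,  0.58]), 0.0)
```

servo_tool(translation=[[-0.08, 0.84, 0], [-0.08, 0.84, 0], [-0.08, 0.84, 0], [-0.08, 0.83, 0], [-0.08, 0.83, 0], [0, 0, 0], [0, 0, 0], [0, 0, 0], [0, 0, 0], [0, 0, 0], [0, 0, 0], [-0.67, 0, 0.74], [-0.67, 0, 0.74], [-0.67, 0, 0.74], [-0.3, 0, 0.33], [0, 0, 0], [0, 0, 0]], dr=[[0, 0.03, 0.03], [0, 0, 0], [0, 0, 0], [0, 0, 0], [0, 0, 0], [0, 0.88, 0], [0, 0.88, 0], [0, 0.88, 0], [0, 0.87, 0], [0, 0.87, 0], [0, 0.87, 0], [0, 0, 0], [0, 0, 0], [0, 0, 0], [0, 0, 0], [0, 0, 0], [0, 0, 0]], fingers=[0.2, 0.2, 0.2, 0.2, 0.2, 0.2, 0.2, 0.2, 0.2, 0.2, 0.2, 0.2, 0.2, 0.2, 0.2, 0.2, 0.2])

```text
clock: 97.9
ee_pos: [0.5696, -0.0655, 0.1344]
tool_rot: [-0.045, 0.926, 0.119, 0.357]
contact_force: [0.6, -1.0, 0.0]
gripper_width: 0.0231
grip_force: 38.8
```

```bash
python3 - <<'E'
from fk import *
held(); go(pump(.036,.099,.067),PLACE)
E
```

```text
grasp pt [0.0392 0.0985 0.13  ] width 0.023128303618905395 F [ 0.6 -1.   0. ] t 97.9
top amber 166 x [0.0221 0.0947] y 0.098 z [0.1361 0.1447] slope 0.066 zslope -0.036
top cap 4 x [-0.0784  0.1104] y 0.0992 z [0.1    0.1339] slope 0 zslope 0.236
side amber 99 x [0.0304 0.0944] y 0.0949 z [0.1353 0.1448] slope 0.032 zslope -0.093
turn [ 0.01 -0.02 -0.  ] shift(after) [-1.49 -0.02  1.49] shift(before) [-1.5  -0.02  1.49] t 98.0
```

servo_tool(translation=[[-0.5, -0.02, 0.5], [-0.4, 0, 0.42], [-0.3, 0, 0.32], [-0.25, 0, 0.29], [0, 0, 0], [0, 0, 0]], dr=[[0, 0, 0], [0, 0, 0], [0, 0, 0], [0, 0, 0], [0, 0, 0], [0, 0, 0]], fingers=[0.2, 0.2, 0.2, 0.2, 0.2, 0.2])

```text
clock: 98.75
ee_pos: [0.5676, -0.0651, 0.0707]
tool_rot: [-0.046, 0.926, 0.119, 0.356]
contact_force: [-0.2, -0.6, 0.3]
gripper_width: 0.0227
grip_force: 39.0
```

```bash
python3 - <<'E'
from fk import *
go(pump(.038,.099,.067),PLACE); s,e,C=pose(); print(topump(e+C.apply([0,0,.006])),s["contact_force"],s["gripper_width"])
E
```

```text
turn [ 0.01 -0.01 -0.01] shift(after) [ 0.03  0.01 -0.01] shift(before) [ 0.03  0.01 -0.01] t 98.75
[0.0375 0.0993 0.0662] [-0.1646 -0.5821  0.3243] 0.022680175538874418
```

servo_tool(translation=[[0, 0, 0], [0, 0, 0], [0, 0, 0], [0.3, 0, -0.33], [0.6, 0, -0.67], [0.6, 0, -0.67], [0.6, 0, -0.67], [0.6, 0, -0.67], [0, 0, 0], [0, 0, 0], [0, 0, 0], [0, 0, 0], [0, 0, 0], [0, 0, 0], [0, 0, 0], [0, 0, 0], [0, 0, 0], [0, 0, 0], [0, 0, 0], [0, 0, 0]], dr=[[0, 0, 0], [0, 0, 0], [0, 0, 0], [0, 0, 0], [0, 0, 0], [0, 0, 0], [0, 0, 0], [0, 0, 0], [0, -0.88, 0], [0, -0.88, 0], [0, -0.88, 0], [0, -0.88, 0], [0, -0.88, 0], [0, -0.87, 0], [0, 0, -1], [0, 0, -1], [0, 0, -1], [0, 0, -1], [0, 0, -1], [0, 0, -1]], fingers=[0.5, 0.5, 0.5, 0.5, 0.5, 0.5, 0.5, 0.5, 0.5, 0.5, 0.5, 0.5, 0.5, 0.5, 0.5, 0.5, 0.5, 0.5, 0.5, 0.5])

```text
clock: 101.25
ee_pos: [0.5667, -0.0651, 0.1908]
tool_rot: [-0.001, 0.853, 0.521, -0.001]
contact_force: [0.5, 0.1, 0.2]
gripper_width: 0.0425
grip_force: 0.0
```

servo_tool(translation=[[0, 0, 0], [0, 0, 0], [0, 0, 0], [0, 0, 0], [0, 0, 0], [0, 0, 0], [0, 0, 0]], dr=[[0, 0, -1], [0, 0, -1], [0, 0, -1], [0, 0, -1], [0, 0, -1], [0, 0, -0.25], [0, 0, 0]], fingers=[0.5, 0.5, 0.5, 0.5, 0.5, 0.5, 0.5])

```text
clock: 102.12
ee_pos: [0.5667, -0.0651, 0.1909]
tool_rot: [-0.001, 0.612, 0.791, -0.001]
contact_force: [0.4, -0.3, -0.4]
gripper_width: 0.0427
grip_force: 0.0
```

```bash
python3 - <<'E'
from fk import *
chans(); go(pump(-.099,0,.110),rot(YAW+np.pi/2,np.pi/2))
g=get_image("side"); im=g["image"]
cv2.imwrite("pics/s7.png",cv2.resize(im[190:320,210:383,::-1],(790,594),interpolation=cv2.INTER_CUBIC))
E
```

```text
top -0.099 211 x [0.0009 0.0992] y -0.0974 ztop 0.0799 slope -0.006
top -0.033 57 x [-0.0025  0.038 ] y -0.0357 ztop 0.0784 slope -0.212
top 0.033 145 x [-0.0036  0.0683] y 0.0337 ztop 0.0802 slope -0.058
top 0.099 155 x [-0.0018  0.0898] y 0.102 ztop 0.0803 slope 0.061
side -0.099 229 x [0.0025 0.0987] y -0.1037 ztop 0.0803 slope -0.005
side -0.033 214 x [-0.0021  0.0949] y -0.0385 ztop 0.0791 slope -0.004
side 0.033 202 x [-0.0022  0.0933] y 0.0274 ztop 0.08 slope 0.002
side 0.099 176 x [-0.0017  0.0947] y 0.0934 ztop 0.0796 slope -0.005
turn [-0.01 -0.   -0.03] shift(after) [-3.32 -4.39  2.5 ] shift(before) [-3.34 -4.37  2.5 ] t 102.22
```

View pics/s7.png

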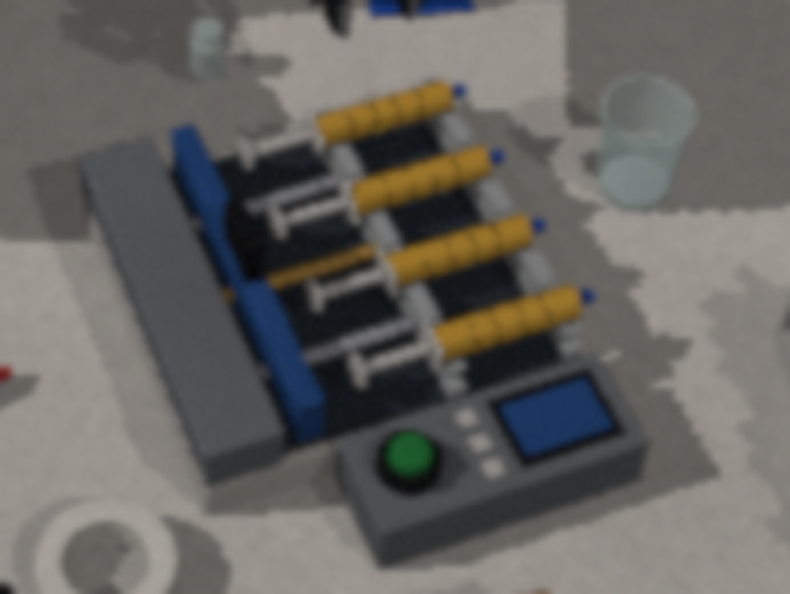

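All four filled syringes lie seated with nozzles forward (caps at 458,90; 497,157; 538,226; 587,297), flanges just behind the rear bar, and the pusher fully back. Next I grip the tab.

servo_tool(translation=[[-0.67, -0.88, 0], [-0.67, -0.88, 0], [-0.67, -0.88, 0], [-0.67, -0.87, 0], [-0.65, -0.87, 0], [0, 0, 0.65], [0, 0, 0.65], [0, 0, 0.65], [0, 0, 0.55], [0, 0, 0], [0, 0, 0], [0, 0, 0], [0, 0, 0], [0, 0, 0]], dr=[[0, 0, -0.03], [0, 0, 0], [0, 0, 0], [0, 0, 0], [0, 0, 0], [0, 0, 0], [0, 0, 0], [0, 0, 0], [0, 0, 0], [0, 0, 0], [0, 0, 0], [0, 0, 0], [0, 0, 0], [0, 0, 0]], fingers=[0.5, 0.5, 0.5, 0.5, 0.5, 0.5, 0.5, 0.5, 0.5, 0.5, 0, 0, 0, 0])

```text
clock: 104.02
ee_pos: [0.4657, -0.1956, 0.1173]
tool_rot: [0.0, 0.61, 0.792, -0.0]
contact_force: [-2.5, 1.0, 6.3]
gripper_width: 0.0134
grip_force: 41.2
```

```bash
python3 - <<'E'
from h import *
s,e,C=pose(); print(topump(e),s["contact_force"],s["gripper_width"])
E
```

```text
[-0.0983 -0.001   0.1173] [-2.5127  0.9594  6.2974] 0.01336355524034644
```

servo_tool(translation=[[0, 0.17, 0], [0, 0.17, 0], [0, 0.17, 0], [0, 0.17, 0], [0, 0.08, 0], [0, 0.08, 0], [0, 0.08, 0], [0, 0.08, 0], [0, 0, 0], [0, 0, 0]], dr=[[0, 0, 0], [0, 0, 0], [0, 0, 0], [0, 0, 0], [0, 0, 0], [0, 0, 0], [0, 0, 0], [0, 0, 0], [0, 0, 0], [0, 0, 0]], fingers=[0, 0, 0, 0, 0, 0, 0, 0, 0, 0])

```text
clock: 105.28
ee_pos: [0.4946, -0.1881, 0.1173]
tool_rot: [0.0, 0.61, 0.792, -0.001]
contact_force: [-2.6, -0.5, 6.5]
gripper_width: 0.014
grip_force: 41.2
```

servo_tool(translation=[[0, 0.05, 0], [0, 0.05, 0], [0, 0, 0], [0, 0, 0]], dr=[[0, 0, 0], [0, 0, 0], [0, 0, 0], [0, 0, 0]], fingers=[0, 0, 0, 0])

```text
clock: 105.78
ee_pos: [0.4969, -0.1875, 0.1172]
tool_rot: [-0.0, 0.61, 0.792, -0.001]
contact_force: [-7.2, -1.7, 9.1]
gripper_width: 0.0132
grip_force: 41.6
```

```bash
python3 - <<'E'
from h import *
s,e,C=pose(); print(topump(e),C.inv().apply(s["contact_force"]),s["gripper_width"])
chans()
E
```

```text
[-0.0661 -0.0011  0.1172] [ 0.229  -7.403  -9.0677] 0.013156826912281922
top -0.033 59 x [0.0656 0.1007] y -0.0299 ztop 0.0809 slope -0.26
top 0.033 215 x [0.0037 0.1011] y 0.0333 ztop 0.079 slope -0.012
top 0.099 218 x [0.0043 0.1013] y 0.099 ztop 0.0799 slope -0.009
side -0.099 233 x [0.0024 0.1018] y -0.104 ztop 0.0793 slope -0.001
side -0.033 213 x [0.0027 0.1001] y -0.0386 ztop 0.0796 slope -0.022
side 0.033 200 x [0.0033 0.1005] y 0.0277 ztop 0.0789 slope 0.002
side 0.099 113 x [0.0291 0.1026] y 0.0924 ztop 0.081 slope -0.034
```

servo_tool(translation=[[0, 0.03, 0], [0, 0.03, 0], [0, 0, 0], [0, 0, 0]], dr=[[0, 0, 0], [0, 0, 0], [0, 0, 0], [0, 0, 0]], fingers=[0, 0, 0, 0])

```text
clock: 106.38
ee_pos: [0.497, -0.1875, 0.1172]
tool_rot: [-0.002, 0.61, 0.792, -0.002]
contact_force: [-18.6, -2.2, 16.9]
gripper_width: 0.0131
grip_force: 42.5
```

```bash
python3 - <<'E'
from h import *
s,e,C=pose(); print(topump(e),C.inv().apply(s["contact_force"]),s["gripper_width"])
E
```

```text
[-0.0659 -0.0011  0.1172] [  2.6222 -18.6045 -16.7551] 0.013089134244283665
```

The pusher is firm against all plungers with the flanges home (18 N). I'll relax, release, and go to the button.

servo_tool(translation=[[0, -0.06, 0], [0, 0, 0], [0, 0, 0], [0, 0, 0], [0, 0, 0], [0, 0, -0.6], [0, 0, -0.9], [0, 0, -0.9], [0, 0, 0]], dr=[[0, 0, 0], [0, 0, 0], [0, 0, 0], [0, 0, 0], [0, 0, 0], [0, 0, 0], [0, 0, 0], [0, 0, 0], [0, 0, 0]], fingers=[0, 0, 0.5, 0.5, 0.5, 0.5, 0.5, 0.5, 0.5])

```text
clock: 107.5
ee_pos: [0.4991, -0.1877, 0.1922]
tool_rot: [0.002, 0.61, 0.793, 0.0]
contact_force: [-0.0, 0.2, -0.2]
gripper_width: 0.0423
grip_force: 0.0
```

```bash
python3 - <<'E'
from h import *
for n,b in(("top",[.0016,-.0036,0]),("side",[-.0002,.0017,0])):
    W,H=cloud(get_image(n)); W=W+b; Q=topump(W); h,s=H[...,0],H[...,1]
    m=(h>50)&(h<85)&(s>120)&(abs(Q[...,1]+.18)<.06)&(abs(Q[...,0])<.15); m=big(m)[0]; m2=m&(W[...,2]>np.nanpercentile(W[m][:,2],40)); print(n,W[m2].mean(0),np.percentile(W[m][:,2],[50,90]))
    t=(abs(Q[...,0]+.066)<.025)&(abs(Q[...,1])<.03)&(Q[...,2]>.112)&(Q[...,2]<.13); print("tab x",np.nanmean(Q[t],0),t.sum())
chans()
go([.5535,-.3483,.13],None,False)
E
```

```text
Traceback (most recent call last):
IndexError: list index out of range
```

```bash
python3 - <<'E'
from h import *
go([.5535,-.3483,.13],None,False)
chans()
E
```

```text
turn [0. 0. 0.] shift(after) [-5.66  0.41  2.02] shift(before) [-5.66  0.41  2.02] t 107.55
top -0.033 67 x [0.0596 0.1015] y -0.0301 ztop 0.0778 slope -0.21
top 0.033 214 x [0.0032 0.1019] y 0.0339 ztop 0.0801 slope -0.012
top 0.099 216 x [0.0044 0.102 ] y 0.0991 ztop 0.0798 slope -0.008
side -0.099 234 x [0.0038 0.1015] y -0.1041 ztop 0.0799 slope -0.003
side -0.033 209 x [0.0039 0.0999] y -0.0378 ztop 0.0796 slope -0.014
side 0.033 200 x [0.0033 0.102 ] y 0.0273 ztop 0.08 slope 0.002
side 0.099 133 x [0.0189 0.1008] y 0.092 ztop 0.0793 slope 0.042
```

servo_tool(translation=[[-0.94, 0.07, 0], [-0.94, 0.07, 0], [-0.94, 0.07, 0], [-0.94, 0.07, 0], [-0.95, 0.07, 0], [-0.95, 0.07, 0.3], [0, 0, 0.8], [0, 0, 0.8], [0, 0, 0.3], [0, 0, 0]], dr=[[0, 0, 0], [0, 0, 0], [0, 0, 0], [0, 0, 0], [0, 0, 0], [0, 0, 0], [0, 0, 0], [0, 0, 0], [0, 0, 0], [0, 0, 0]], fingers=[0.5, 0, 0, 0, 0, 0, 0, 0, 0, 0])

```text
clock: 108.9
ee_pos: [0.552, -0.3471, 0.1206]
tool_rot: [-0.002, 0.61, 0.793, -0.001]
contact_force: [0.3, -0.6, 0.3]
gripper_width: -0.0
grip_force: 0.0
```

servo_tool(translation=[[0, 0, 0.4], [0, 0, 0.35], [0, 0, 0.15], [0, 0, 0.1], [0, 0, 0]], dr=[[0, 0, 0], [0, 0, 0], [0, 0, 0], [0, 0, 0], [0, 0, 0]], fingers=[0, 0, 0, 0, 0])

```text
clock: 109.52
ee_pos: [0.5526, -0.3476, 0.0922]
tool_rot: [-0.001, 0.61, 0.793, -0.001]
contact_force: [-2.6, 2.0, 4.4]
gripper_width: -0.0
grip_force: 2.1
```

Contact is at about 4 N. I'll press further.

servo_tool(translation=[[0, 0, 0.1], [0, 0, 0.1], [0, 0, 0.1], [0, 0, 0]], dr=[[0, 0, 0], [0, 0, 0], [0, 0, 0], [0, 0, 0]], fingers=[0, 0, 0, 0])

```text
clock: 110.02
ee_pos: [0.5534, -0.3481, 0.0903]
tool_rot: [0.0, 0.61, 0.793, -0.001]
contact_force: [-23.5, 16.4, 50.1]
gripper_width: -0.0002
grip_force: 24.8
```

servo_tool(translation=[[0, 0, -0.3], [0, 0, -0.4], [0, 0, -0.9], [0, 0, -0.9], [0, 0, -0.9], [0.9, 0, -0.9], [0.9, 0, 0], [0.9, 0, 0], [0.9, 0, 0], [0.9, 0, 0]], dr=[[0, 0, 0], [0, 0, 0], [0, 0, 0], [0, 0, 0], [0, 0, 0], [0, 0, 0], [0, 0, 0], [0, 0, 0], [0, 0, 0], [0, 0, 0]], fingers=[0, 0, 0, 0, 0, 0, 0, 0, 0, 0])

```text
clock: 111.28
ee_pos: [0.518, -0.2165, 0.2119]
tool_rot: [-0.001, 0.61, 0.792, -0.001]
contact_force: [-0.3, -0.1, 0.6]
gripper_width: -0.0002
grip_force: 0.0
```

```bash
python3 - <<'E'
from h import *
for n,b in(("top",[.0016,-.0036,0]),("side",[-.0002,.0017,0])):
    g=get_image(n); W,H=cloud(g); W=W+b; Q=topump(W); h,s=H[...,0],H[...,1]
    m=(h>50)&(h<85)&(s>100)&(abs(Q[...,1]+.18)<.06)&(abs(Q[...,0])<.15)
    if m.sum()>10:
        z=W[m][:,2]; print(n,m.sum(),W[m&(W[...,2]>.064)].mean(0),np.percentile(z,[5,50,95]))
    if n=="side": cv2.imwrite("pics/s8.png",cv2.resize(g["image"][180:320,200:386,::-1],(790,594),interpolation=cv2.INTER_CUBIC))
s,e,C=pose(); print(e)
E
```

```text
top 43 [ 0.557  -0.342   0.0693] [0.0593 0.0674 0.0748]
side 95 [ 0.5542 -0.3492  0.0706] [0.0617 0.0701 0.0754]
[ 0.518  -0.2151  0.2119]
```

View pics/s8.png

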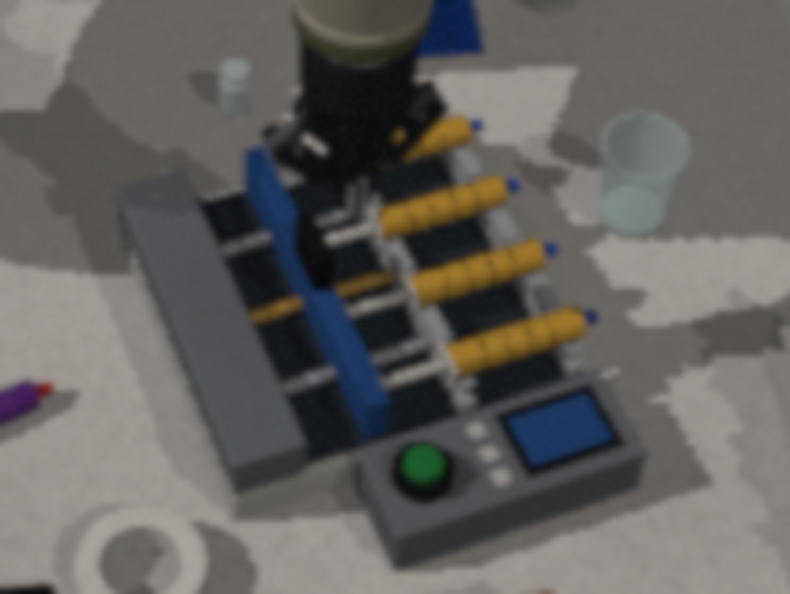

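The flanges are at the bar and the pusher is on the plungers; the green button (424,462) is out again. I'll press once more in small steps, reading the force, to confirm the full stroke.

```bash
python3 - <<'E'
from h import *
go([.5545,-.349,.10],None,False)
E
```

```text
turn [0. 0. 0.] shift(after) [-4.63  0.03  3.72] shift(before) [-4.63  0.03  3.72] t 111.38
```

servo_tool(translation=[[-0.93, 0, 0], [-0.93, 0, 0], [-0.93, 0, 0], [-0.92, 0.03, 0], [-0.92, 0, 0], [0, 0, 0.9], [0, 0, 0.9], [0, 0, 0.9], [0, 0, 0.6], [0, 0, 0.4], [0, 0, 0], [0, 0, 0]], dr=[[0, 0, 0], [0, 0, 0], [0, 0, 0], [0, 0, 0], [0, 0, 0], [0, 0, 0], [0, 0, 0], [0, 0, 0], [0, 0, 0], [0, 0, 0], [0, 0, 0], [0, 0, 0]], fingers=[0, 0, 0, 0, 0, 0, 0, 0, 0, 0, 0, 0])

```text
clock: 112.88
ee_pos: [0.5552, -0.3517, 0.1022]
tool_rot: [0.0, 0.61, 0.793, -0.001]
contact_force: [-0.7, -0.5, 0.1]
gripper_width: 0.0001
grip_force: 0.0
```

servo_tool(translation=[[0, 0, 0.06], [0, 0, 0.01], [0, 0, 0]], dr=[[0, 0, 0], [0, 0, 0], [0, 0, 0]], fingers=[0, 0, 0])

```text
clock: 113.25
ee_pos: [0.5546, -0.3513, 0.0991]
tool_rot: [-0.001, 0.61, 0.793, -0.001]
contact_force: [0.6, 0.1, -0.3]
gripper_width: -0.0001
grip_force: 0.0
```

servo_tool(translation=[[0, 0, 0.06], [0, 0, 0.01], [0, 0, 0]], dr=[[0, 0, 0], [0, 0, 0], [0, 0, 0]], fingers=[0, 0, 0])

```text
clock: 113.62
ee_pos: [0.5546, -0.3513, 0.0969]
tool_rot: [-0.001, 0.61, 0.793, -0.001]
contact_force: [-0.0, -1.0, 2.4]
gripper_width: -0.0003
grip_force: 0.7
```

servo_tool(translation=[[0, 0, 0.06], [0, 0, 0.01], [0, 0, 0]], dr=[[0, 0, 0], [0, 0, 0], [0, 0, 0]], fingers=[0, 0, 0])

```text
clock: 114.0
ee_pos: [0.5546, -0.3513, 0.0948]
tool_rot: [-0.001, 0.61, 0.793, -0.001]
contact_force: [0.2, -0.1, 2.7]
gripper_width: -0.0002
grip_force: 1.3
```

servo_tool(translation=[[0, 0, 0.06], [0, 0, 0.01], [0, 0, 0]], dr=[[0, 0, 0], [0, 0, 0], [0, 0, 0]], fingers=[0, 0, 0])

```text
clock: 114.38
ee_pos: [0.5547, -0.3513, 0.0928]
tool_rot: [-0.001, 0.61, 0.793, -0.001]
contact_force: [-0.1, 1.1, 4.2]
gripper_width: 0.0002
grip_force: 1.9
```

servo_tool(translation=[[0, 0, 0.06], [0, 0, 0.01], [0, 0, 0]], dr=[[0, 0, 0], [0, 0, 0], [0, 0, 0]], fingers=[0, 0, 0])

```text
clock: 114.75
ee_pos: [0.5547, -0.3513, 0.0911]
tool_rot: [-0.0, 0.61, 0.793, -0.001]
contact_force: [-1.8, 1.4, 7.8]
gripper_width: 0.0
grip_force: 3.8
```

Contact began at 97 mm and the hard stop is at 91 mm, which is the full 6 mm stroke. I'll rise clear.

servo_tool(translation=[[0, 0, -0.3], [0, 0, -0.6], [0, 0, -0.9], [0, 0, -0.9], [0, 0, -0.9], [-0.9, -0.9, -0.9], [-0.9, -0.9, 0], [-0.9, -0.9, 0], [0, 0, 0], [0, 0, 0]], dr=[[0, 0, 0], [0, 0, 0], [0, 0, 0], [0, 0, 0], [0, 0, 0], [0, 0, 0], [0, 0, 0], [0, 0, 0], [0, 0, 0], [0, 0, 0]], fingers=[0, 0, 0, 0, 0, 0, 0, 0, 0, 0])

```text
clock: 116.0
ee_pos: [0.4973, -0.4499, 0.2259]
tool_rot: [-0.001, 0.61, 0.792, -0.0]
contact_force: [0.4, 0.0, -0.2]
gripper_width: -0.0001
grip_force: 0.0
```

```bash
python3 - <<'E'
from h import *
chans()
for n,b in(("top",[.0016,-.0036,0]),("side",[-.0002,.0017,0])):
    g=get_image(n); W,H=cloud(g); Q=topump(W+b); h,s=H[...,0],H[...,1]
    t=(Q[...,2]>.112)&(Q[...,2]<.13)&(abs(Q[...,0])<.12)&(abs(Q[...,1])<.05); print(n,"tab",np.nanmean(Q[t],0))
    for c in(-.099,-.033,.033,.099):
        m=(abs(Q[...,1]-c)<.02)&(h>95)&(h<125)&(s>80)&(Q[...,0]>.09)&(Q[...,0]<.14)&(Q[...,2]>.055); print("  cap",c,m.sum(),Q[m].max(0) if m.sum() else "")
    if n=="top": print(tray(g)); cv2.imwrite("pics/t9.png",cv2.resize(g["image"][80:270,120:400,::-1],(795,540),interpolation=cv2.INTER_CUBIC))
print(get_state()["clock"])
E
```

```text
top -0.099 209 x [0.0039 0.0999] y -0.097 ztop 0.0804 slope -0.009
top -0.033 213 x [0.0037 0.1018] y -0.0318 ztop 0.0797 slope -0.017
top 0.033 214 x [0.0038 0.1017] y 0.0338 ztop 0.0793 slope -0.011
top 0.099 215 x [0.0046 0.1023] y 0.0992 ztop 0.0797 slope -0.013
side -0.099 227 x [0.0022 0.1006] y -0.1045 ztop 0.0801 slope -0.01
side -0.033 125 x [0.0405 0.1007] y -0.0388 ztop 0.0794 slope 0.029
side 0.033 32 x [0.0812 0.1036] y 0.0269 ztop 0.0801 slope 0.352
top tab [-0.0657  0.0004  0.1206]
  cap -0.099 6 [ 0.1144 -0.0961  0.0712]
  cap -0.033 5 [ 0.1145 -0.0314  0.0707]
  cap 0.033 4 [0.1152 0.0329 0.0776]
  cap 0.099 4 [0.1147 0.0988 0.0705]
(array([0.3559, 0.3367]), array([221.8, 139.1]), 60.16)
side tab [-0.0703  0.0048  0.1203]
  cap -0.099 6 [ 0.1163 -0.0971  0.0736]
  cap -0.033 5 [ 0.1171 -0.0301  0.0731]
  cap 0.033 6 [0.1176 0.0377 0.0737]
  cap 0.099 0 
116.2
```

View pics/t9.png

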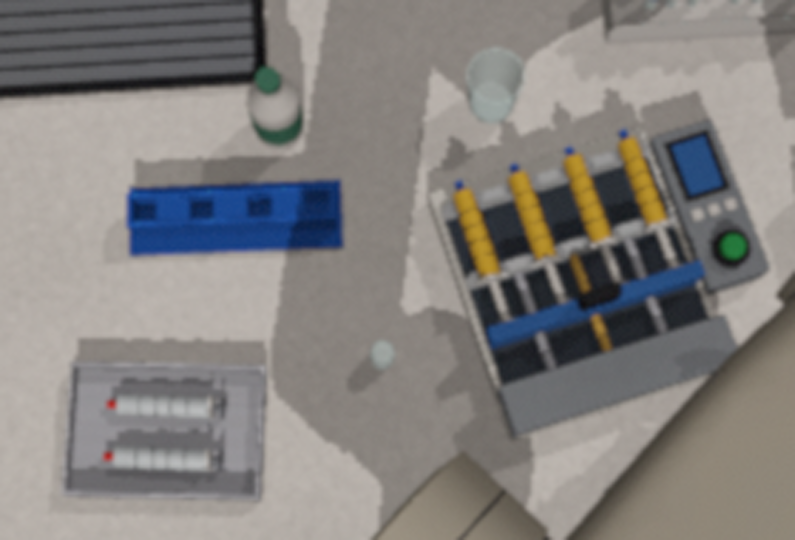

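Four filled syringes are home in the channels (caps at 460,185 to 623,133), the pusher is on the plungers, and both spent syringes lie in the tray (165,405 and 160,458). The button is out, the rack is empty and the bystanders are in place. Handing in.

```bash
python3 -c "
from plant import *
print(close_job())"
```

```text
the job is handed in; nothing more can be done
None
```

I finished the changeover and handed the job in at about 116 s; no verdict came back. Both spent syringes are in the tray, all four filled syringes are home in their channels with the pusher against every plunger, and the start button was pressed fully in. The first press peaked at about 50 N through the fingertips, and the rack was knocked aside mid-run, so I re-measured it before picking the last two syringes.

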